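Turn the binder leaf and lay the drive in its tray

TASK

Turn the stiff white leaf of the desk ring binder right over on its rings, so that it lies flat on the bed and shows its other face, the one with the lipped tray. Then fetch the rubber-edged drive from under the top board of the metal shelf and lay it gently and flat inside that tray, leaving it there. Do not shift the other loose things.

Things in the scene. Friction and masses are not known exactly. Their poses are not given: they have to be found in the camera images.
- binder: Grey desk ring binder, fixed, 190 (x) by 272 (y) mm. Origin on the table under the middle of its ring axis, which runs along x. On its -y side a flat bed of pages (y -22 to -170 mm, top 18 mm up); on its +y side a back-rest sloping up at 60 degrees, 112 mm high, base to y = +98 mm. Two steel rings, radius 16 mm, at x = -60 and +60 mm, centred on the ring axis.
- ring_axis (a point): Middle of the ring axis, 22 mm above the table, about which the leaf turns; its axes are the binder's.
- leaf (a joint): Leaf's angle about the binder's +x axis, rad. 0: leaning against the back-rest, free edge up, 60 degrees from the table; pi/6: upright; 2.094 (stop): turned over, flat on the bed (binder's -y). Starts at 0 to 0.3. Stiff: it stays where left up to about 1.0; beyond about 1.15 it sinks to the bed by itself. About 1 N at the free edge turns it.
- leaf_edge (a point): Middle of the leaf's free edge, 160 mm from the ring axis. Stiff white sheet, 170 mm along the rings, 4 mm thick, 100 g. x along the rings, y from rings to free edge, z out of the plain face shown first; the tray is on the -z face. Bare on both faces beyond 126 mm from the ring axis; the back-rest ends at 113 mm, so the edge can be pinched. Back-rest pages are 8 mm behind the leaf at joint 0.
- leaf_tray (a point): Centre of the tray's floor on the leaf's tray face, 85 mm from the ring axis; axes as leaf_edge, so the tray opens along -z. Inside 124 (x) by 74 (y) mm; lips 5 mm high, 4 mm thick, across both ends and 18 mm round each corner; the long sides are otherwise open and leave room for fingers. The floor is 24 mm above the table when the leaf is flat.
- drive_center (a point): Centre of the drive: a block 116 (x) by 66 (y) by 32 (z) mm, aluminium with yellow rubber edges and ends, 0.22 to 0.45 kg. Starts flat on the shelf's lower board, its x within 0.1 rad of the shelf's x, in the left or right half; the drive box is in the other.
- shelf: Slate grey metal shelf, fixed, 300 mm wide (y), open front facing its -x, to the robot. Origin on the table under its middle. Lower board x -75 to +85 mm, top 40 mm up; top board x -22 to +85 mm, underside 225 mm up, boxes on it to 275 mm. The drive's centre is near x = 0, y = +-65 mm, under the top board: come from the front, tool tilted. Posts only at the rear corners.
- drive_box: Bystander: clear plastic drive box with a steel spring clip, 120 by 70 by 48 mm, in the other half of the shelf, 130 mm from the drive. Origin under its centre.
- magnifier: Bystander: stainless magnifier stand, 205 mm high, round foot 110 mm across, lens on an arm to its +x. Origin under its foot.
- mug: Bystander: white mug, 80 mm across, 90 mm high. Origin under its centre.
- duster: Bystander: metal can 60 mm across, 110 mm high. Origin under its centre.
- screwdriver: Bystander: screwdriver 140 mm long, lying on the table between robot and shelf. Origin under its middle.
- parts_tray: Bystander: open grey tray 120 by 160 by 35 mm. Origin under its centre.
There are look-alikes about, which are no part of the job. Of the things that look like the part that bears drive_center, the middle-sized one is meant.

How it is judged:
On the way, in this order (a step that is already met when the one before it is completed fails the run):
1. the leaf is turned right over and lies flat on the bed (joint above 2.04), tray face up (value of joint leaf above 2.04 rad), for 0.2 s.
2. the drive lies in the tray (value of joint leaf above 2.04 rad and x of drive_center in the frame of leaf_tray between -0.008 and 0.008 m and y of drive_center in the frame of leaf_tray between -0.008 and 0.008 m and z of drive_center in the frame of leaf_tray above -0.0185 m), for 0.2 s.
At the end, for the whole second after the job is handed in: The leaf is turned right over and flat on the bed (joint above 2.04 rad), the drive rests flat (within 2 degrees) on the tray's floor inside the lips (centre within 8 mm of the tray's centre each way, no more than 2.5 mm above resting height), released and still (all of step 2 and angle between the z axis of drive_center and the z axis of leaf_tray, either way round below 0.035 rad and linear speed of drive below 0.02 m/s); the robot touches nothing.
It fails at once if the drive is dropped: it falls faster than 0.5 m/s out of the fingers (from more than about 13 mm) (contact force between the fingers and drive below 0.1 N and linear speed of drive above 0.5 m/s).
It fails at once if the drive is pressed or knocked hard onto the binder (over 60 N) (contact force between drive and binder above 60 N).
It fails at once if another loose thing is shifted by more than 30 mm (distance of any of drive_box, magnifier, mug, duster, screwdriver, parts_tray from where it was at the start of the episode above 0.03 m).
It also fails if it takes over 64 s, if anything falls off the work surface, if the arm or the gripper's body presses on something with over 40 N, if the wrist force passes 120 N, or if a joint passes its speed limit or range.

ROBOT

A 7-joint arm with a two-finger parallel gripper is mounted at the origin on the work surface. World frame = base frame: x ahead of the robot, y to its left, z up, the work surface at z = 0. Lengths are in m, angles in rad, forces in N, time in s.
With the tool pointing down it reaches from about 0.425 to 0.875 m from the base axis. Payload 9.9 kg.
Tool frame: the origin (TCP) lies at the very end of the fingers, on their centre line; the grasp point (between the pads) lies 19 mm behind it; z points along the fingers, y is the direction in which the jaws open and shut (so a half turn about z gives the same grasp; the last joint's range is limited). The gripper opens to 85 mm and grips with 20 to 120 N. Pads are 22 mm wide; open, the fingers measure 114 mm over their backs; the gripper's body (76 mm by 85 mm) begins 54 mm behind the grasp point. The pads swing forward as they close: fully open they stand 13 mm farther back than shut.
Start: joints at [-1.199, 0.576, 0.025, 1.437, -0.015, 1.129, -0.057], TCP at [0.297, 0.606, 0.231] pointing down, gripper open.
Joint ranges: [-2.76, 2.76], [-0.34, 2.15], [-1.52, 1.57], [0.19, 2.46], [-1.09, 4.23], [0.17, 1.99], [-2.82, 2.82]. Speed limits (rad/s): [2.22, 2.22, 3.01, 3.01, 3.14, 3.14, 3.14].

INTERFACE

Orientations are given as a unit quaternion [x, y, z, w].
In Python, from station import status, imaging, arm gives the robot as it stands.
- The arm moves only by the tool step_arm, never from a script. Its argument "motion" is a list of rows, each an object of numbers: "grip": the finger opening in mm, from 0 to 85.4; "x", "y", "z": the shift along the tool's x, y, z in mm; "ax", "ay", "az": the turn, a rotation vector about the tool's x, y, z in rad. A call has 1 to 5 rows; each row is the pose to reach, as a shift and turn from the pose commanded when the call began, along the tool's axes at that moment; what a row does not reach only later rows make up. A row lasts 1/12 s, in which the tool goes at most 41.7 mm and 7.16 degrees, less where a joint would pass 70% of its speed; a pose out of reach is approached as far as the arm can. A call with a gripper value outside its range is refused whole. The fingers move at their own pace and stop on an object; "newtons" is the grip in N (left out, the last holds). Time passes only in rows, so rows that repeat a pose let the fingers close. It gives the time, the measured TCP pose, the force and the opening at its end, in the units of the state.
- status.read_state(): the state, without advancing time (a new reading comes with each control period).
- imaging.snapshot(name): name is "side" or "top"; returns a dict with "frame" (400x640x3 uint8, red, green, blue), "fx", "fy", "cx", "cy" (pixels), "D" ([k1, k2, p1, p2, k3] as OpenCV has them; the pictures are not rectified), "xyz" and "orientation" of the camera in the world. Camera axes: x right, y down, z forward; pixel columns grow to the right and rows downward; lengths in m; the calibration is good to about 2 mm. A picture is of the moment at which its call begins. There is no depth.
- arm.finish_job(): hands the job in, once; it reports no verdict.
The state is a dict: "time": time; "q": joint angles; "joint_vel": joint speeds; "joint_efforts": joint torques, N m; "tool_pos": TCP position; "tcp_rot": TCP orientation; "wrist_force": force on the tool from outside, world axes, zero at the start; "moment": the same for the moment, N m; "finger_gap": opening from 0.0 (shut) to 1.0 (fully open).
Only numpy, scipy, OpenCV 4.12 (cv2) and the standard library are available. Lean on these libraries where they do the work, as an engineer would, in place of code of your own. Each camera call takes 0.05 s, during which the arm holds its last target.

## Working session

There is one attempt and no reset: what is moved stays moved. The work goes in short steps, Python scripts to look and compute and a tool call to move; the robot and the scene stay as the last step left them, time stands still between calls to the robot, and variables do not carry over. Pictures are saved under pics/ and viewed, and the job is handed in when it is done.

Besides the shell and the picture viewer there is one more tool, called after "Request:" as a command line: name --argument value ..., lists and objects as JSON in quotes. step_arm: Moves the arm, as the interface text tells. Its arguments: {"type":"object","properties":{"motion":{"type":"array","items":{"type":"object","properties":{"grip":{"type":"number"},"x":{"type":"number"},"y":{"type":"number"},"z":{"type":"number"},"ax":{"type":"number"},"ay":{"type":"number"},"az":{"type":"number"}}}},"newtons":{"type":"number"}},"required":["motion"]}

```bash
ls -la; mkdir -p pics; cat > h.py <<'E'
import numpy as np, cv2
from scipy.spatial.transform import Rotation as R
from station import status, imaging
def snap(n,fn=None):
    s=imaging.snapshot(n)
    if fn: cv2.imwrite('pics/'+fn+'.png',s['frame'][:,:,::-1])
    return s
def K(s): return np.array([[s['fx'],0,s['cx']],[0,s['fy'],s['cy']],[0,0,1]],float)
def ray(s,px):
    p=cv2.undistortPoints(np.array([[px]],float),K(s),np.array(s['D'],float))[0,0]
    d=R.from_quat(s['orientation']).apply([p[0],p[1],1]); return np.array(s['xyz'],float),d/np.linalg.norm(d)
def onz(s,px,z):
    o,d=ray(s,px); return o+d*(z-o[2])/d[2]
def tri(s1,p1,s2,p2):
    o1,d1=ray(s1,p1);o2,d2=ray(s2,p2)
    A=np.stack([d1,-d2],1);t=np.linalg.lstsq(A,o2-o1,rcond=None)[0]
    a=o1+d1*t[0];b=o2+d2*t[1];return (a+b)/2,np.linalg.norm(a-b)
def proj(s,P):
    r=R.from_quat(s['orientation']).inv()
    P=np.atleast_2d(np.array(P,float));c=r.apply(P-np.array(s['xyz']))
    return cv2.projectPoints(c,np.zeros(3),np.zeros(3),K(s),np.array(s['D'],float))[0][:,0]
E
python3 - <<'E'
from h import *
import pickle
d={}
for n in ('side','top'):
    s=snap(n,n+'0'); d[n]=s
    print(n,s['fx'],s['fy'],s['cx'],s['cy'],s['D'],s['xyz'],s['orientation'])
    print(R.from_quat(s['orientation']).as_matrix().round(2).tolist())
pickle.dump(d,open('s0.pkl','wb'))
print(status.read_state())
E
```

```text
total 12
drwxr-xr-x  3 agent agent 4096 Dec  7 01:40 .
drwxr-xr-x 23 root  root  4096 Dec  7 01:40 ..
drwxr-xr-x  2 agent agent 4096 Dec  7 01:40 pics
side 408.58309887123517 408.58309887123517 321.9389855570342 195.7567421542184 [0.02754008 0.         0.         0.         0.        ] [0.45713096 0.61837797 1.29661628] [-0.07336183  0.9677744  -0.24034913  0.01621903]
[[-0.99, -0.13, 0.07], [-0.15, 0.87, -0.46], [0.0, -0.47, -0.88]]
top 455.89518910713525 455.89518910713525 313.79626599473744 206.9002095203034 [0.03932223 0.         0.         0.         0.        ] [ 0.33777574 -0.01855753  1.62003696] [ 0.70628991 -0.70481584  0.04194538 -0.0512815 ]
[[0.0, -0.99, 0.13], [-1.0, -0.0, 0.01], [-0.01, -0.13, -0.99]]
{'time': 0.1, 'q': array([-1.19878124,  0.57648142,  0.02483446,  1.43781963, -0.01501516,
        1.12902444, -0.05651984]), 'joint_vel': array([ 0.00028647,  0.00019102, -0.00029413, -0.00359709,  0.00029736,
        0.00106372,  0.00030772]), 'joint_efforts': array([ 5.59843727e-03, -7.67288947e+01,  2.25763388e+00, -2.86598593e+01,
        1.58862839e-02,  8.60708038e-03, -1.39548592e-05]), 'tool_pos': array([0.29693148, 0.60572052, 0.23050771]), 'tcp_rot': array([ 2.25931304e-01,  9.74142929e-01, -7.60482427e-04, -1.45760062e-04]), 'wrist_force': array([-0.1182869 , -0.03548681, -0.00475021]), 'moment': array([ 0.01817703,  0.04375307, -0.03437938]), 'finger_gap': 1.0020007125398787}
```

View pics/side0.png

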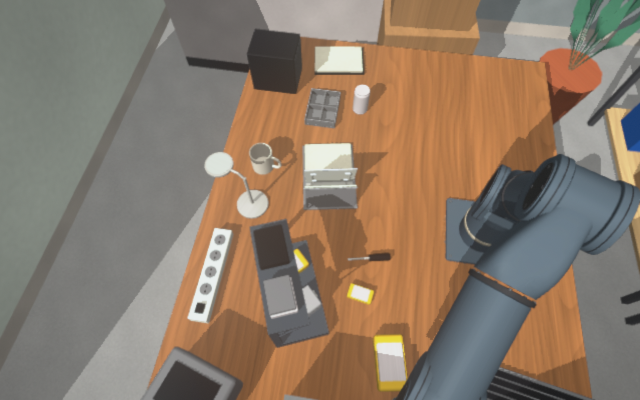

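View pics/top0.png

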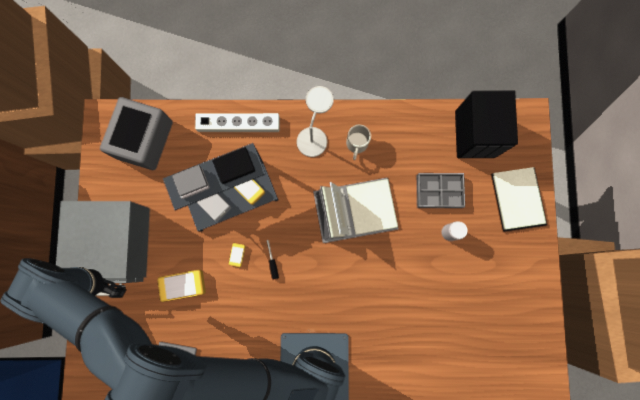

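```bash
python3 - <<'E'
import cv2
a=cv2.imread('pics/side0.png');b=cv2.imread('pics/top0.png')
cv2.imwrite('pics/c_side_binder.png',cv2.resize(a[130:220,280:380],None,fx=6,fy=6,interpolation=cv2.INTER_CUBIC))
cv2.imwrite('pics/c_side_shelf.png',cv2.resize(a[210:350,240:380],None,fx=4.2,fy=4.2,interpolation=cv2.INTER_CUBIC))
cv2.imwrite('pics/c_top_binder.png',cv2.resize(b[165:255,305:410],None,fx=6,fy=6,interpolation=cv2.INTER_CUBIC))
cv2.imwrite('pics/c_top_shelf.png',cv2.resize(b[135:285,155:295],None,fx=4,fy=4,interpolation=cv2.INTER_CUBIC))
E
```

```text
(no output)
```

View pics/c_side_binder.png

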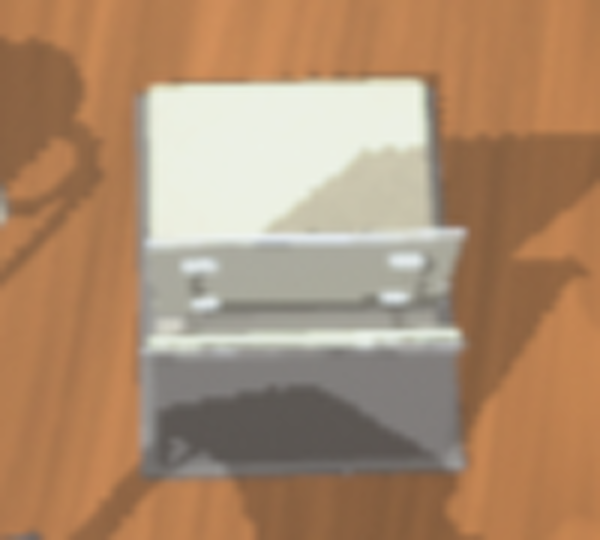

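View pics/c_side_shelf.png

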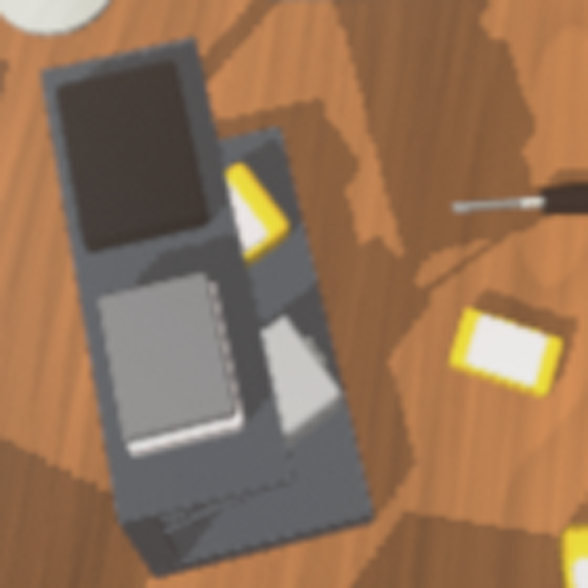

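View pics/c_top_binder.png

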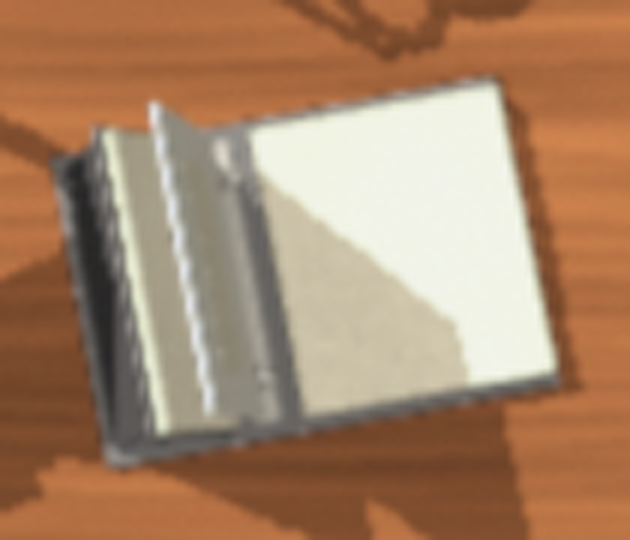

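View pics/c_top_shelf.png

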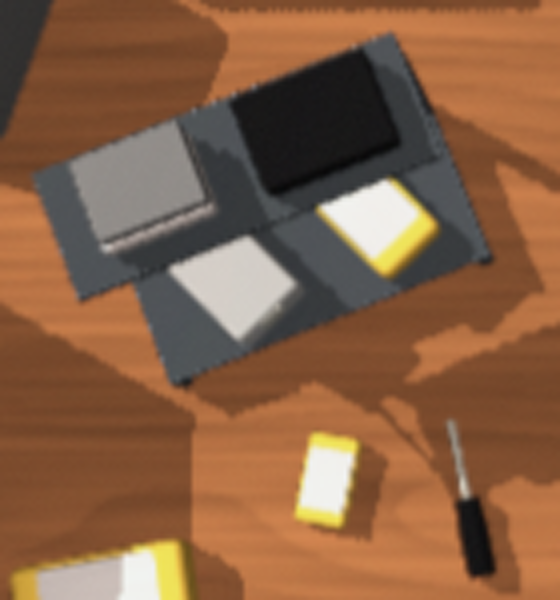

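```bash
python3 - <<'E'
from h import *
import pickle
d=pickle.load(open('s0.pkl','rb'));T=d['top'];S=d['side']
# bed: white-ish mask top view
def quad(s,roi,lo,hi,z):
    f=s['frame'];x0,y0,x1,y1=roi
    hsv=cv2.cvtColor(f,cv2.COLOR_RGB2HSV)
    m=cv2.inRange(hsv,lo,hi);mm=np.zeros_like(m);mm[y0:y1,x0:x1]=m[y0:y1,x0:x1]
    cs,_=cv2.findContours(mm,cv2.RETR_EXTERNAL,cv2.CHAIN_APPROX_NONE);c=max(cs,key=cv2.contourArea)
    return c
cp={'topfar':[(388,178.7),(397.8,228)],'topnear':[(346.7,186.7),(355.3,234.7)]}
for k,v in cp.items():
    print(k,[onz(T,p,0.018).round(3) for p in v])
sp=lambda u,v:(280+u/6,130+v/6)
print('side far',[onz(S,sp(*p),0.018).round(3) for p in [(150,88),(428,82)]])
# side view leaf edge & top
tp=lambda u,v:(305+u/6,165+v/6)
print('leaf edge +x end, -x end',tri(T,tp(155,103),S,sp(148,240)),tri(T,tp(208,413),S,sp(465,232)))
print('backrest top',tri(T,tp(108,133),S,sp(148,345)),tri(T,tp(160,430),S,sp(462,338)))
# base rear corners
print('base', [onz(T,tp(*p),0.003).round(3) for p in [(62,160),(115,460)]],[onz(S,sp(*p),0.003).round(3) for p in [(147,468),(463,466)]])
q=lambda u,v:(155+u/4,135+v/4)
r=lambda u,v:(240+u/4.2,210+v/4.2)
print('shelf lower front', [onz(T,q(*p),0.04).round(3) for p in [(185,380),(490,258)]],[onz(S,r(*p),0.04).round(3) for p in [(372,520),(278,130)]])
print('top board', [onz(T,q(*p),0.23).round(3) for p in [(35,175),(390,35),(440,158),(80,298)]])
print('drive top', [onz(T,q(*p),0.072).round(3) for p in [(318,210),(385,272),(437,222),(390,180)]],[onz(S,r(*p),0.072).round(3) for p in [(240,165),(289,222),(245,258)]])
print('boxtop', [onz(T,q(*p),0.088).round(3) for p in [(170,270),(243,330),(298,283)]])
print('screw',[onz(T,q(*p),0.01).round(3) for p in [(450,420),(482,575)]])
print('mag',onz(T,(319,99),0.2),onz(T,(312,142),0.01),'mug',onz(T,(358,138),0.09))
E
```

```text
topfar [array([ 0.652, -0.261,  0.018]), array([ 0.476, -0.292,  0.018])]
topnear [array([ 0.623, -0.114,  0.018]), array([ 0.452, -0.143,  0.018])]
side far [array([ 0.65 , -0.258,  0.018]), array([ 0.477, -0.289,  0.018])]
leaf edge +x end, -x end (array([ 0.61047576, -0.05381938,  0.17353679]), np.float64(0.0005627309658112723)) (array([ 0.44331506, -0.081251  ,  0.17904609]), np.float64(0.00018292876051587072))
backrest top (array([ 0.60778333, -0.02917553,  0.10167467]), np.float64(0.0024289254174340706)) (array([ 0.43780631, -0.05762073,  0.10704338]), np.float64(0.002471984422495923))
base [array([ 0.608, -0.002,  0.003]), array([ 0.428, -0.034,  0.003])] [array([ 0.608, -0.001,  0.003]), array([ 0.425, -0.031,  0.003])]
shelf lower front [array([0.466, 0.394, 0.04 ]), array([0.573, 0.13 , 0.04 ])] [array([0.464, 0.412, 0.04 ]), array([0.578, 0.134, 0.04 ])]
top board [array([0.61 , 0.466, 0.23 ]), array([0.722, 0.193, 0.23 ]), array([0.624, 0.152, 0.23 ]), array([0.514, 0.427, 0.23 ])]
drive top [array([0.61 , 0.276, 0.072]), array([0.556, 0.217, 0.072]), array([0.6  , 0.173, 0.072]), array([0.637, 0.214, 0.072])] [array([0.598, 0.179, 0.072]), array([0.554, 0.217, 0.072]), array([0.582, 0.249, 0.072])]
boxtop [array([0.556, 0.397, 0.088]), array([0.505, 0.334, 0.088]), array([0.545, 0.288, 0.088])]
screw [array([0.433, 0.166, 0.01 ]), array([0.298, 0.136, 0.01 ])]
mag [ 0.8785204  -0.01529086  0.2       ] [0.78899658 0.0102843  0.01      ] mug [ 0.78053039 -0.14965171  0.09      ]
```

```bash
cat >> h.py <<'E'
BO=np.array([0.534,-0.109,0.]);BY=np.deg2rad(10.0)
def bw(x,y,z): # binder coords(m) -> world
    c,s=np.cos(BY),np.sin(BY);return BO+np.array([c*x-s*y,s*x+c*y,z])
def tool(yaw_y,tilt=0):
    """tool-down with tool-y at world yaw_y(deg), tool x = y rotated +90; then tilt: tool z leans"""
    a=np.deg2rad(yaw_y);y=np.array([np.cos(a),np.sin(a),0]);z=np.array([0,0,-1.]);x=np.cross(y,z)
    return R.from_matrix(np.stack([x,y,z],1))
def plan(P,Rt,mm=38,deg=6.8,P0=None,R0=None):
    st=status.read_state();p=np.array(st['tool_pos']);r=R.from_quat(st['tcp_rot'])
    if P0 is not None:p=P0;r=R0
    d=r.inv().apply(np.array(P)-p)*1000; rv=(r.inv()*Rt).as_rotvec()
    n=max(np.linalg.norm(d)/mm,np.rad2deg(np.linalg.norm(rv))/deg);n=int(np.ceil(n))or 1
    print('t',round(st['time'],2),'pos',p.round(4),'rows',n,'total xyz',d.round(1),'a',rv.round(3),'F',np.round(st['wrist_force'],1),'gap',round(st['finger_gap'],3))
    for i in range(1,min(n,5)+1): print('  ',(d*i/n).round(1),(rv*i/n).round(3))
E
python3 - <<'E'
from h import *
plan(bw(0,.095,.20),tool(10))
E
```

```text
t 0.1 pos [0.2969 0.6057 0.2305] rows 18 total xyz [-471.5 -460.6   31.2] a [-0.001  0.001  0.94 ] F [-0.1 -0.  -0. ] gap 1.002
   [-26.2 -25.6   1.7] [-0.     0.     0.052]
   [-52.4 -51.2   3.5] [-0.     0.     0.104]
   [-78.6 -76.8   5.2] [-0.     0.     0.157]
   [-104.8 -102.4    6.9] [-0.     0.     0.209]
   [-131.  -127.9    8.7] [-0.     0.     0.261]
```

Request:
step_arm --motion '[{"x": -26, "y": -26, "z": 2, "az": 0.052, "grip": 0}, {"x": -52, "y": -51, "z": 3, "az": 0.104, "grip": 0}, {"x": -79, "y": -77, "z": 5, "az": 0.157, "grip": 0}, {"x": -105, "y": -102, "z": 7, "az": 0.209, "grip": 0}, {"x": -131, "y": -128, "z": 9, "az": 0.261, "grip": 0}]'

```text
invalid input
```

```bash
python3 - <<'E'
from h import *
plan(bw(0,.095,.20),tool(10))
E
```

```text
t 0.1 pos [0.2969 0.6057 0.2305] rows 18 total xyz [-471.5 -460.6   31.2] a [-0.001  0.001  0.94 ] F [-0.1 -0.  -0. ] gap 1.002
   [-26.2 -25.6   1.7] [-0.     0.     0.052]
   [-52.4 -51.2   3.5] [-0.     0.     0.104]
   [-78.6 -76.8   5.2] [-0.     0.     0.157]
   [-104.8 -102.4    6.9] [-0.     0.     0.209]
   [-131.  -127.9    8.7] [-0.     0.     0.261]
```

Request:
step_arm --motion '[{"x": -26, "y": -26, "z": 2, "ax": 0, "ay": 0, "az": 0.052, "grip": 0}, {"x": -52, "y": -51, "z": 3, "ax": 0, "ay": 0, "az": 0.104, "grip": 0}, {"x": -79, "y": -77, "z": 5, "ax": 0, "ay": 0, "az": 0.157, "grip": 0}, {"x": -105, "y": -102, "z": 7, "ax": 0, "ay": 0, "az": 0.209, "grip": 0}, {"x": -131, "y": -128, "z": 9, "ax": 0, "ay": 0, "az": 0.261, "grip": 0}]' --newtons 40

```text
time: 0.52
tool_pos: [0.3586, 0.4317, 0.2219]
tcp_rot: [0.352, 0.936, -0.0, -0.0]
wrist_force: [1.6, 0.5, -0.1]
finger_gap: 0.297
```

```bash
python3 - <<'E'
from h import *
plan(bw(0,.095,.20),tool(10))
E
```

```text
t 0.52 pos [0.3586 0.4317 0.2219] rows 13 total xyz [-414.1 -231.7   22.1] a [-0.     0.     0.677] F [ 1.6  0.5 -0.1] gap 0.297
   [-31.9 -17.8   1.7] [-0.     0.     0.052]
   [-63.7 -35.6   3.4] [-0.     0.     0.104]
   [-95.6 -53.5   5.1] [-0.     0.     0.156]
   [-127.4  -71.3    6.8] [-0.     0.     0.208]
   [-159.3  -89.1    8.5] [-0.    0.    0.26]
```

Request:
step_arm --motion '[{"x": -32, "y": -18, "z": 2, "ax": 0, "ay": 0, "az": 0.052, "grip": 0}, {"x": -64, "y": -36, "z": 3, "ax": 0, "ay": 0, "az": 0.104, "grip": 0}, {"x": -96, "y": -53, "z": 5, "ax": 0, "ay": 0, "az": 0.156, "grip": 0}, {"x": -127, "y": -71, "z": 7, "ax": 0, "ay": 0, "az": 0.208, "grip": 0}, {"x": -159, "y": -89, "z": 8, "ax": 0, "ay": 0, "az": 0.26, "grip": 0}]' --newtons 40

```text
time: 0.93
tool_pos: [0.4197, 0.2602, 0.214]
tcp_rot: [0.47, 0.883, -0.0, -0.0]
wrist_force: [1.0, 1.1, -0.1]
finger_gap: 0.003
```

```bash
python3 - <<'E'
from h import *
plan(bw(0,.095,.20),tool(10))
E
```

```text
t 0.93 pos [0.4197 0.2602 0.214 ] rows 8 total xyz [-283.3  -72.6   14. ] a [-0.001 -0.     0.417] F [ 1.   1.1 -0.1] gap 0.003
   [-35.4  -9.1   1.8] [-0.    -0.     0.052]
   [-70.8 -18.2   3.5] [-0.    -0.     0.104]
   [-106.3  -27.2    5.3] [-0.    -0.     0.156]
   [-141.7  -36.3    7. ] [-0.    -0.     0.209]
   [-177.1  -45.4    8.8] [-0.    -0.     0.261]
```

Request:
step_arm --motion '[{"x": -35, "y": -9, "z": 2, "ax": 0, "ay": 0, "az": 0.052, "grip": 0}, {"x": -71, "y": -18, "z": 3, "ax": 0, "ay": 0, "az": 0.104, "grip": 0}, {"x": -106, "y": -27, "z": 5, "ax": 0, "ay": 0, "az": 0.156, "grip": 0}, {"x": -142, "y": -36, "z": 7, "ax": 0, "ay": 0, "az": 0.209, "grip": 0}, {"x": -177, "y": -45, "z": 9, "ax": 0, "ay": 0, "az": 0.261, "grip": 0}]' --newtons 40

```text
time: 1.35
tool_pos: [0.4817, 0.0882, 0.2052]
tcp_rot: [0.581, 0.814, -0.0, -0.0]
wrist_force: [0.4, 0.7, 0.3]
finger_gap: 0.0
```

```bash
python3 - <<'E'
from h import *
plan(bw(0,.095,.152),tool(10))
E
```

```text
t 1.35 pos [0.4817 0.0882 0.2052] rows 4 total xyz [-109.6    0.2   53.2] a [-0.     0.     0.156] F [0.4 0.7 0.3] gap 0.0
   [-27.4   0.   13.3] [-0.     0.     0.039]
   [-54.8   0.1  26.6] [-0.     0.     0.078]
   [-82.2   0.1  39.9] [-0.     0.     0.117]
   [-109.6    0.2   53.2] [-0.     0.     0.156]
```

Request:
step_arm --motion '[{"x": -27, "y": 0, "z": 13, "ax": 0, "ay": 0, "az": 0.039, "grip": 0}, {"x": -55, "y": 0, "z": 27, "ax": 0, "ay": 0, "az": 0.078, "grip": 0}, {"x": -82, "y": 0, "z": 40, "ax": 0, "ay": 0, "az": 0.117, "grip": 0}, {"x": -110, "y": 0, "z": 53, "ax": 0, "ay": 0, "az": 0.156, "grip": 0}, {"x": -110, "y": 0, "z": 53, "ax": 0, "ay": 0, "az": 0.156, "grip": 0}]' --newtons 40

```text
time: 1.77
tool_pos: [0.5175, -0.0197, 0.1504]
tcp_rot: [0.645, 0.764, -0.002, 0.0]
wrist_force: [-0.6, -1.3, -0.0]
finger_gap: 0.0
```

```bash
python3 - <<'E'
from h import *
snap('side','side1');s=snap('top','top1')
a=cv2.imread('pics/side1.png')[100:260,230:430];b=cv2.imread('pics/top1.png')[150:270,270:420]
cv2.imwrite('pics/pair1.png',np.hstack([cv2.resize(a,(500,400)),cv2.resize(b,(300,240)).repeat(1,0) if 0 else cv2.copyMakeBorder(cv2.resize(b,(300,240)),0,160,0,0,cv2.BORDER_CONSTANT)]))
plan(bw(0,.095,.152),tool(10))
E
```

```text
t 1.87 pos [ 0.5171 -0.015   0.1516] rows 1 total xyz [-0.6  0.3 -0.4] a [-0.002  0.     0.   ] F [-0.5  1.1 -1. ] gap 0.001
   [-0.6  0.3 -0.4] [-0.002  0.     0.   ]
```

View pics/pair1.png

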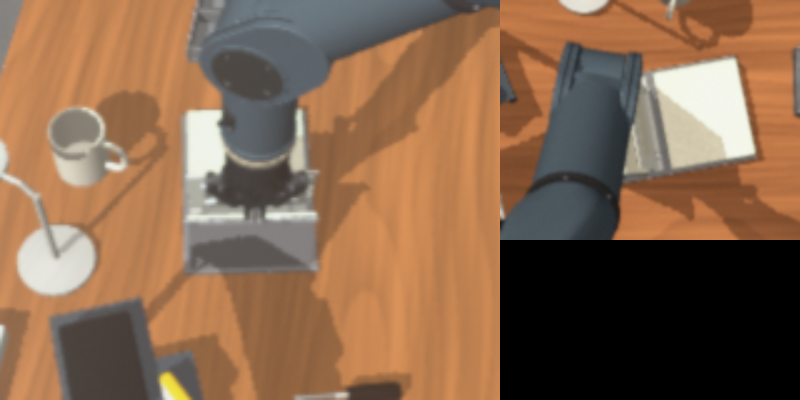

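Request:
step_arm --motion '[{"x": -25, "y": 0, "z": -3, "ax": 0, "ay": 0, "az": 0, "grip": 0}, {"x": -45, "y": 0, "z": -6, "ax": 0, "ay": 0, "az": 0, "grip": 0}, {"x": -65, "y": 0, "z": -6, "ax": 0, "ay": 0, "az": 0, "grip": 0}, {"x": -85, "y": 0, "z": -6, "ax": 0, "ay": 0, "az": 0, "grip": 0}, {"x": -105, "y": 0, "z": -6, "ax": 0, "ay": 0, "az": 0, "grip": 0}]' --newtons 40

```text
time: 2.28
tool_pos: [0.5363, -0.1162, 0.1588]
tcp_rot: [0.641, 0.768, 0.001, -0.0]
wrist_force: [-0.8, 1.7, -1.0]
finger_gap: -0.001
```

```bash
python3 - <<'E'
from h import *
plan(bw(0,-.05,.150),tool(10))
plan(bw(0,-.095,.122),tool(10))
E
```

```text
t 2.28 pos [ 0.5363 -0.1162  0.1588] rows 2 total xyz [-42.5  -1.3   8.8] a [ 0.001 -0.001  0.005] F [-0.8  1.7 -1. ] gap -0.001
   [-21.3  -0.6   4.4] [ 0.    -0.     0.003]
   [-42.5  -1.3   8.8] [ 0.001 -0.001  0.005]
t 2.28 pos [ 0.5363 -0.1162  0.1588] rows 3 total xyz [-87.6  -1.6  36.7] a [ 0.001 -0.001  0.005] F [-0.8  1.7 -1. ] gap -0.001
   [-29.2  -0.5  12.2] [ 0.    -0.     0.002]
   [-58.4  -1.   24.5] [ 0.    -0.001  0.004]
   [-87.6  -1.6  36.7] [ 0.001 -0.001  0.005]
```

Request:
step_arm --motion '[{"x": -21, "y": 0, "z": 4, "ax": 0, "ay": 0, "az": 0, "grip": 0}, {"x": -42, "y": -1, "z": 9, "ax": 0, "ay": 0, "az": 0, "grip": 0}, {"x": -65, "y": -1, "z": 22, "ax": 0, "ay": 0, "az": 0, "grip": 0}, {"x": -88, "y": -1, "z": 37, "ax": 0, "ay": 0, "az": 0, "grip": 0}, {"x": -106, "y": -1, "z": 62, "ax": 0, "ay": 0, "az": 0, "grip": 0}]' --newtons 40

```text
time: 2.7
tool_pos: [0.5556, -0.2223, 0.0979]
tcp_rot: [0.641, 0.767, 0.001, 0.002]
wrist_force: [0.6, -0.8, 0.3]
finger_gap: 0.004
```

```bash
python3 - <<'E'
from h import *
snap('side','side2');s=snap('top','top2')
a=cv2.imread('pics/side2.png')[100:260,230:430];b=cv2.imread('pics/top2.png')[150:270,270:420]
cv2.imwrite('pics/pair2.png',np.hstack([cv2.resize(a,(500,400)),cv2.copyMakeBorder(cv2.resize(b,(300,240)),0,160,0,0,cv2.BORDER_CONSTANT)]))
plan(bw(0,-.1,.2),tool(10))
E
```

```text
t 2.8 pos [ 0.5523 -0.2229  0.0937] rows 3 total xyz [  15.5    1.4 -106.3] a [-0.004 -0.001  0.001] F [-0.5 -0.5 -0.5] gap 0.0
   [  5.2   0.5 -35.4] [-0.001 -0.     0.   ]
   [ 10.3   0.9 -70.9] [-0.003 -0.001  0.001]
   [  15.5    1.4 -106.3] [-0.004 -0.001  0.001]
```

View pics/pair2.png

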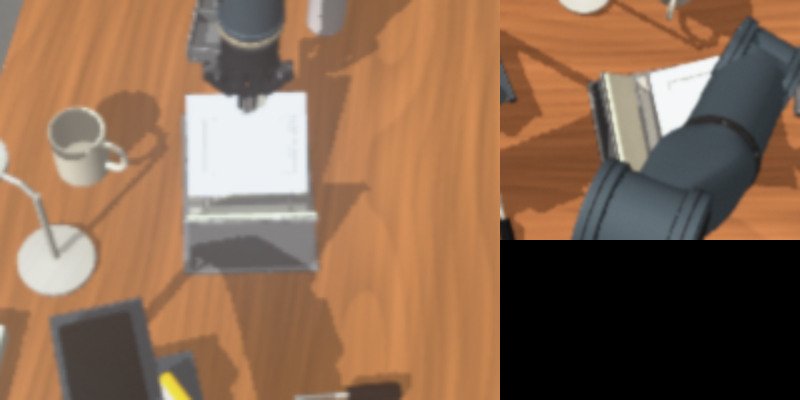

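```bash
cat >> h.py <<'E'
def tilt(fyaw,th):
    """tool x along fyaw (deg, drive axis), then lean z toward it by th deg"""
    return tool(fyaw-90)*R.from_euler('y',th,degrees=True)
E
python3 - <<'E'
from h import *
print(tilt(45,35).as_matrix().round(2))
plan(bw(0,-.1,.2),tool(10))
st=status.read_state();p=np.array(st['tool_pos'])
plan([.48,0.02,.26],tilt(45,35))
print(st['q'].round(2))
E
```

```text
[[ 0.58  0.71  0.41]
 [ 0.58 -0.71  0.41]
 [ 0.57  0.   -0.82]]
t 2.8 pos [ 0.5523 -0.2229  0.0937] rows 3 total xyz [  15.5    1.4 -106.3] a [-0.004 -0.001  0.001] F [-0.5 -0.5 -0.5] gap 0.0
   [  5.2   0.5 -35.4] [-0.001 -0.     0.   ]
   [ 10.3   0.9 -70.9] [-0.003 -0.001  0.001]
   [  15.5    1.4 -106.3] [-0.004 -0.001  0.001]
t 2.8 pos [ 0.5523 -0.2229  0.0937] rows 10 total xyz [ 252.   -29.4 -166. ] a [-0.297  0.564  0.929] F [-0.5 -0.5 -0.5] gap 0.0
   [ 25.2  -2.9 -16.6] [-0.03   0.056  0.093]
   [ 50.4  -5.9 -33.2] [-0.059  0.113  0.186]
   [ 75.6  -8.8 -49.8] [-0.089  0.169  0.279]
   [100.8 -11.7 -66.4] [-0.119  0.225  0.372]
   [126.  -14.7 -83. ] [-0.148  0.282  0.464]
[ 0.12  0.63  0.29  1.82 -0.25  0.73  0.72]
```

Request:
step_arm --motion '[{"x": 0, "y": 0, "z": -38, "ax": 0, "ay": 0, "az": 0, "grip": 85}, {"x": 10, "y": 0, "z": -76, "ax": 0, "ay": 0, "az": 0.1, "grip": 85}, {"x": 20, "y": 0, "z": -114, "ax": 0, "ay": 0, "az": 0.2, "grip": 85}, {"x": 45, "y": 0, "z": -140, "ax": 0, "ay": 0, "az": 0.3, "grip": 85}, {"x": 80, "y": 0, "z": -160, "ax": 0, "ay": 0, "az": 0.4, "grip": 85}]' --newtons 40

```text
time: 3.22
tool_pos: [0.5401, -0.143, 0.26]
tcp_rot: [0.783, 0.622, 0.001, 0.002]
wrist_force: [0.2, 0.7, -0.0]
finger_gap: 0.709
```

```bash
python3 - <<'E'
from h import *
snap('side','side3');s=snap('top','top3')
a=cv2.imread('pics/side3.png')[100:360,220:430];b=cv2.imread('pics/top3.png')[130:290,150:430]
cv2.imwrite('pics/pair3.png',np.hstack([cv2.resize(a,(388,480)),cv2.copyMakeBorder(cv2.resize(b,(400,229)),0,251,0,0,cv2.BORDER_CONSTANT)]))
plan([.48,0.02,.26],tilt(45,35))
E
```

```text
t 3.32 pos [ 0.5414 -0.1348  0.2601] rows 7 total xyz [137.9 -93.4   0.4] a [-0.171  0.588  0.55 ] F [-0.7 -0.  -1.2] gap 0.872
   [ 19.7 -13.3   0.1] [-0.024  0.084  0.079]
   [ 39.4 -26.7   0.1] [-0.049  0.168  0.157]
   [ 59.1 -40.    0.2] [-0.073  0.252  0.236]
   [ 78.8 -53.4   0.2] [-0.097  0.336  0.315]
   [ 98.5 -66.7   0.3] [-0.122  0.42   0.393]
```

View pics/pair3.png

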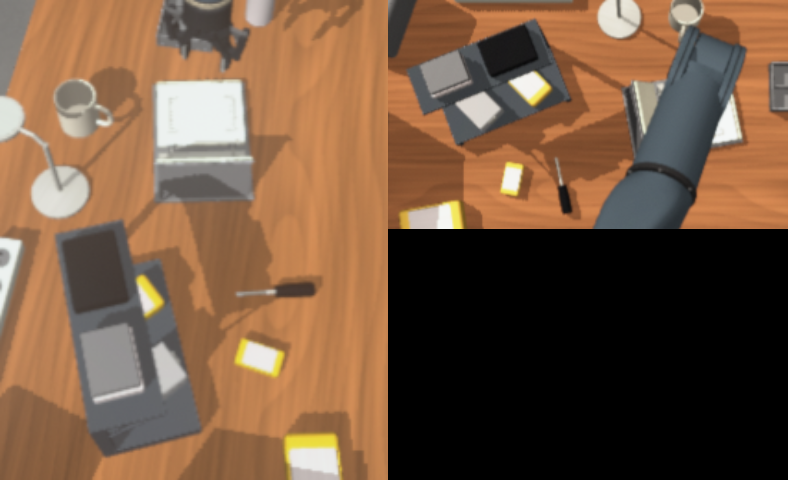

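```bash
python3 - <<'E'
import cv2
a=cv2.imread('pics/side3.png');b=cv2.imread('pics/top3.png')
cv2.imwrite('pics/c3a.png',cv2.resize(a[135:210,295:365],None,fx=8,fy=8,interpolation=cv2.INTER_CUBIC))
cv2.imwrite('pics/c3b.png',cv2.resize(b[165:220,205:275],None,fx=10,fy=10,interpolation=cv2.INTER_CUBIC))
E
```

```text
(no output)
```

View pics/c3a.png

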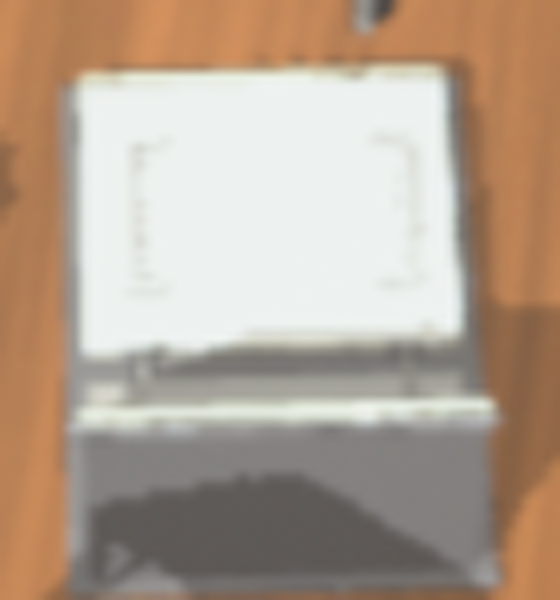

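View pics/c3b.png

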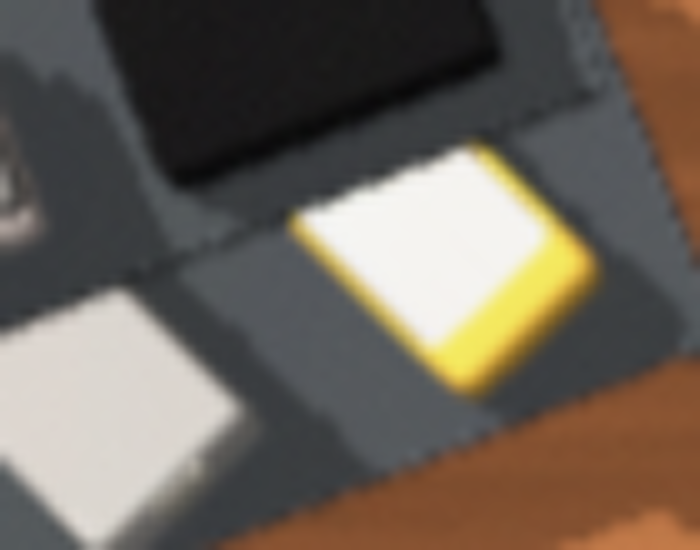

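```bash
python3 - <<'E'
from h import *
s=snap('top'); f=s['frame']
U=lambda u,v:(205+(u+.5)/10-.5,165+(v+.5)/10-.5)
import itertools
up=cv2.resize(f[165:220,205:275],None,fx=10,fy=10,interpolation=cv2.INTER_CUBIC)
h=cv2.cvtColor(up,cv2.COLOR_RGB2HSV)
y=cv2.inRange(h,(20,110,90),(35,255,255))
ybr=cv2.inRange(h,(20,110,225),(35,255,255))
for name,m in(('all',y),('bright',ybr)):
    cs,_=cv2.findContours(m,cv2.RETR_EXTERNAL,cv2.CHAIN_APPROX_NONE);c=max(cs,key=cv2.contourArea)[:,0].astype(float)
    hull=cv2.convexHull(c.astype(np.float32))[:,0]
    out={}
    # left: leftmost boundary pt for rows 240..350 ; right: rightmost for rows 160..235; front: lowest for cols 480..570
    L=np.array([(c[c[:,1]==v][:,0].min(),v) for v in range(240,350) if (c[:,1]==v).any()])
    Rr=np.array([(c[c[:,1]==v][:,0].max(),v) for v in range(165,235) if (c[:,1]==v).any()])
    F=np.array([(u,c[c[:,0]==u][:,1].max()) for u in range(495,570) if (c[:,0]==u).any()])
    for n,P in(('L',L),('R',Rr),('F',F)):
        W=np.array([onz(s,U(*p),0.072)[:2] for p in P])
        vx,vy,x0,y0=cv2.fitLine(W.astype(np.float32),cv2.DIST_HUBER,0,.01,.01).ravel()
        print(name,n,'ang',np.rad2deg(np.arctan2(vy,vx)).round(1),'pt',x0.round(4),y0.round(4))
S=imaging.snapshot('side')
V=lambda u,v:(295+(u+.5)/8-.5,135+(v+.5)/8-.5)
for z in(.018,.024,.028):
  print(z)
  for p in [(78,78),(448,68),(465,335),(82,352)]:
    w=onz(S,V(*p),z)-BO; print('leaf',(R.from_euler('z',-BY).apply(w)*1000).round(1))
for n,p in dict(l=(141,215),r=(412,210),tl=(165,143),bl=(150,292),tr=(390,138),br=(400,283)).items():
    w=onz(S,V(*p),.027)-BO; print('lip',n,(R.from_euler('z',-BY).apply(w)*1000).round(1))
print(S['xyz'])
E
```

```text
all L ang 45.4 pt 0.5882 0.2566
all R ang 45.0 pt 0.6188 0.1901
all F ang -49.3 pt 0.5668 0.1983
bright L ang -44.7 pt 0.587 0.2075
bright R ang 41.8 pt 0.6108 0.1884
bright F ang -45.0 pt 0.5859 0.1896
0.018
leaf [  90.8 -168.4   18. ]
leaf [ -84.9 -170.3   18. ]
leaf [-84.2 -23.3  18. ]
leaf [ 89.6 -18.1  18. ]
0.024
leaf [  90.6 -164.2   24. ]
leaf [ -84.2 -166.1   24. ]
leaf [-83.6 -19.7  24. ]
leaf [ 89.4 -14.6  24. ]
0.028
leaf [  90.5 -161.3   28. ]
leaf [ -83.8 -163.3   28. ]
leaf [-83.2 -17.4  28. ]
leaf [ 89.3 -12.3  28. ]
lip l [ 61.9 -85.2  27. ]
lip r [-62.9 -85.2  27. ]
lip tl [  50.2 -124.6   27. ]
lip bl [ 58.3 -43.7  27. ]
lip tr [ -54.7 -125.1   27. ]
lip br [-55.4 -46.   27. ]
[0.45713096 0.61837797 1.29661628]
```

```bash
cat >> h.py <<'E'
FY=45.2
DC=np.array([.6175,.2376,.056]);fv=np.array([np.cos(np.deg2rad(FY)),np.sin(np.deg2rad(FY)),0])
RG=tilt(FY,35);ZG=RG.apply([0,0,1])
TG=DC+.007*fv;TG[2]=.044
E
python3 - <<'E'
from h import *
plan([.50,.03,.24],RG); print(TG-.15*ZG)
E
```

```text
t 3.42 pos [ 0.5401 -0.1398  0.2576] rows 7 total xyz [157.2 -75.7  17.7] a [-0.171  0.592  0.548] F [ 0.3 -0.5  0.7] gap 0.992
   [ 22.5 -10.8   2.5] [-0.024  0.085  0.078]
   [ 44.9 -21.6   5. ] [-0.049  0.169  0.157]
   [ 67.4 -32.4   7.6] [-0.073  0.254  0.235]
   [ 89.8 -43.2  10.1] [-0.098  0.339  0.313]
   [112.3 -54.1  12.6] [-0.122  0.423  0.391]
[0.5618082  0.18151804 0.16687281]
```

Request:
step_arm --motion '[{"x": 22, "y": -11, "z": 3, "ax": -0.024, "ay": 0.085, "az": 0.078, "grip": 85}, {"x": 45, "y": -22, "z": 5, "ax": -0.049, "ay": 0.169, "az": 0.157, "grip": 85}, {"x": 67, "y": -32, "z": 8, "ax": -0.073, "ay": 0.254, "az": 0.235, "grip": 85}, {"x": 90, "y": -43, "z": 10, "ax": -0.098, "ay": 0.339, "az": 0.313, "grip": 85}, {"x": 112, "y": -54, "z": 13, "ax": -0.122, "ay": 0.423, "az": 0.391, "grip": 85}]' --newtons 60

```text
time: 3.83
tool_pos: [0.5114, -0.0218, 0.2433]
tcp_rot: [0.869, 0.445, 0.202, -0.083]
wrist_force: [1.4, 0.5, -0.3]
finger_gap: 0.996
```

```bash
python3 - <<'E'
from h import *
plan([.52,.08,.22],RG); print(status.read_state()['q'].round(2))
E
```

```text
t 3.83 pos [ 0.5114 -0.0218  0.2433] rows 3 total xyz [ 69.8 -54.   56.4] a [-0.045  0.169  0.147] F [ 1.4  0.5 -0.3] gap 0.996
   [ 23.3 -18.   18.8] [-0.015  0.056  0.049]
   [ 46.5 -36.   37.6] [-0.03   0.113  0.098]
   [ 69.8 -54.   56.4] [-0.045  0.169  0.147]
[-0.07  0.26  0.37  2.08 -0.75  0.77  0.19]
```

Request:
step_arm --motion '[{"x": 23, "y": -18, "z": 19, "ax": -0.015, "ay": 0.056, "az": 0.049, "grip": 85}, {"x": 46, "y": -36, "z": 38, "ax": -0.03, "ay": 0.113, "az": 0.098, "grip": 85}, {"x": 70, "y": -54, "z": 56, "ax": -0.045, "ay": 0.169, "az": 0.147, "grip": 85}, {"x": 70, "y": -54, "z": 56, "ax": -0.045, "ay": 0.169, "az": 0.147, "grip": 85}, {"x": 70, "y": -54, "z": 56, "ax": -0.045, "ay": 0.169, "az": 0.147, "grip": 85}]' --newtons 60

```text
time: 4.25
tool_pos: [0.5189, 0.0796, 0.2191]
tcp_rot: [0.88, 0.371, 0.274, -0.116]
wrist_force: [0.6, -0.9, -1.7]
finger_gap: 0.997
```

```bash
python3 - <<'E'
from h import *
plan(TG-.15*ZG,RG); print(status.read_state()['q'].round(2))
E
```

```text
t 4.25 pos [0.5189 0.0796 0.2191] rows 4 total xyz [ 55.  -40.5 101.4] a [-0.005  0.007  0.007] F [ 0.6 -0.9 -1.7] gap 0.997
   [ 13.8 -10.1  25.4] [-0.001  0.002  0.002]
   [ 27.5 -20.3  50.7] [-0.003  0.003  0.004]
   [ 41.3 -30.4  76.1] [-0.004  0.005  0.005]
   [ 55.  -40.5 101.4] [-0.005  0.007  0.007]
[ 0.28  0.27 -0.28  2.25 -1.08  0.41  0.22]
```

```bash
cat >> h.py <<'E'
TH=32
RG=tilt(FY,TH);ZG=RG.apply([0,0,1])
TG=DC+.002*fv;TG[2]=.044
E
python3 - <<'E'
from h import *
P=TG-.12*ZG;print(P)
plan(P,RG)
E
```

```text
[0.57410136 0.19389732 0.14576577]
t 4.25 pos [0.5189 0.0796 0.2191] rows 4 total xyz [ 57.4 -40.4 128.7] a [-0.005 -0.046  0.007] F [ 0.6 -0.9 -1.7] gap 0.997
   [ 14.4 -10.1  32.2] [-0.001 -0.011  0.002]
   [ 28.7 -20.2  64.4] [-0.002 -0.023  0.004]
   [ 43.1 -30.3  96.5] [-0.004 -0.034  0.005]
   [ 57.4 -40.4 128.7] [-0.005 -0.046  0.007]
```

Request:
step_arm --motion '[{"x": 14, "y": -10, "z": 32, "ax": 0, "ay": -0.011, "az": 0.002, "grip": 85}, {"x": 29, "y": -20, "z": 64, "ax": -0.002, "ay": -0.023, "az": 0.004, "grip": 85}, {"x": 43, "y": -30, "z": 96, "ax": -0.004, "ay": -0.034, "az": 0.005, "grip": 85}, {"x": 57, "y": -40, "z": 129, "ax": -0.005, "ay": -0.046, "az": 0.007, "grip": 85}, {"x": 57, "y": -40, "z": 129, "ax": -0.005, "ay": -0.046, "az": 0.007, "grip": 85}]' --newtons 60

```text
time: 4.67
tool_pos: [0.5792, 0.1988, 0.1521]
tcp_rot: [0.887, 0.375, 0.247, -0.11]
wrist_force: [0.5, 0.1, 0.2]
finger_gap: 0.994
```

```bash
python3 - <<'E'
from h import *
snap('side','side4');s=snap('top','top4')
a=cv2.imread('pics/side4.png')[190:350,220:400];b=cv2.imread('pics/top4.png')[130:290,150:330]
cv2.imwrite('pics/pair4.png',np.hstack([cv2.resize(a,(396,352)),cv2.resize(b,(396,352))]))
plan(TG-.12*ZG,RG); print(status.read_state()['q'].round(2))
E
```

```text
t 4.77 pos [0.5787 0.193  0.1527] rows 1 total xyz [-5.8 -3.8  4.6] a [-0.01   0.013  0.003] F [-0.4 -0.9 -0.1] gap 0.995
   [-5.8 -3.8  4.6] [-0.01   0.013  0.003]
[-0.02  0.45 -0.29  2.16 -1.09  0.17  0.01]
```

View pics/pair4.png

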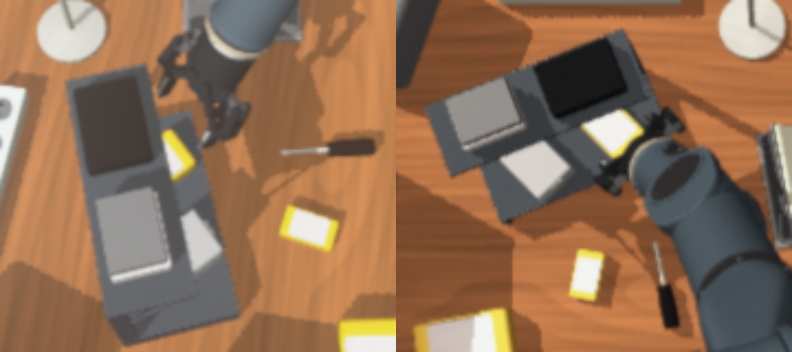

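```bash
cat >> h.py <<'E'
TH=22
RG=tilt(FY,TH);ZG=RG.apply([0,0,1])
TG=DC-.023*fv;TG[2]=.047
E
python3 - <<'E'
from h import *
P=TG-.10*ZG;print(P)
plan(P,RG)
E
```

```text
[0.57489735 0.19469889 0.13971839]
t 4.77 pos [0.5787 0.193  0.1527] rows 2 total xyz [-7.9 -3.8 10.3] a [-0.01  -0.161  0.004] F [-0.4 -0.9 -0.1] gap 0.995
   [-4.  -1.9  5.2] [-0.005 -0.081  0.002]
   [-7.9 -3.8 10.3] [-0.01  -0.161  0.004]
```

Request:
step_arm --motion '[{"x": -2, "y": -1, "z": 3, "ax": 0, "ay": -0.05, "az": 0, "grip": 85}, {"x": -5, "y": -2, "z": 6, "ax": -0.005, "ay": -0.1, "az": 0.002, "grip": 85}, {"x": -8, "y": -4, "z": 10, "ax": -0.01, "ay": -0.161, "az": 0.004, "grip": 85}, {"x": -8, "y": -4, "z": 10, "ax": -0.01, "ay": -0.161, "az": 0.004, "grip": 85}, {"x": -8, "y": -4, "z": 10, "ax": -0.01, "ay": -0.161, "az": 0.004, "grip": 85}]' --newtons 60

```text
time: 5.18
tool_pos: [0.5751, 0.1929, 0.1413]
tcp_rot: [0.907, 0.376, 0.178, -0.073]
wrist_force: [-0.5, -0.3, -0.6]
finger_gap: 0.994
```

```bash
python3 - <<'E'
from h import *
plan(TG-.10*ZG,RG); print(status.read_state()['q'].round(2))
E
```

```text
t 5.18 pos [0.5751 0.1929 0.1413] rows 1 total xyz [ 0.4 -1.4  1.8] a [ 0.003 -0.002 -0.002] F [-0.5 -0.3 -0.6] gap 0.994
   [ 0.4 -1.4  1.8] [ 0.003 -0.002 -0.002]
[-0.42  0.46  0.18  2.07 -0.79  0.37 -0.35]
```

Request:
step_arm --motion '[{"x": 0, "y": -1, "z": 12, "ax": 0, "ay": 0, "az": 0, "grip": 85}, {"x": 0, "y": -1, "z": 25, "ax": 0, "ay": 0, "az": 0, "grip": 85}, {"x": 0, "y": -1, "z": 38, "ax": 0, "ay": 0, "az": 0, "grip": 85}, {"x": 0, "y": -1, "z": 50, "ax": 0, "ay": 0, "az": 0, "grip": 85}, {"x": 0, "y": -1, "z": 50, "ax": 0, "ay": 0, "az": 0, "grip": 85}]' --newtons 60

```text
time: 5.6
tool_pos: [0.5874, 0.2042, 0.093]
tcp_rot: [0.908, 0.373, 0.177, -0.073]
wrist_force: [-0.8, -0.2, 0.2]
finger_gap: 0.994
```

```bash
python3 - <<'E'
from h import *
snap('side','side5');s=snap('top','top5')
a=cv2.imread('pics/side5.png')[220:320,250:350];b=cv2.imread('pics/top5.png')[150:250,200:300]
cv2.imwrite('pics/pair5.png',np.hstack([cv2.resize(a,(400,400),interpolation=2),cv2.resize(b,(400,400),interpolation=2)]))
plan(TG,RG); print(status.read_state()['q'].round(2))
E
```

```text
t 5.7 pos [0.5878 0.2041 0.0947] rows 2 total xyz [ 2.1 -2.7 52.4] a [ 0.003 -0.002 -0.008] F [-0.3  0.2 -0.3] gap 0.998
   [ 1.1 -1.3 26.2] [ 0.001 -0.001 -0.004]
   [ 2.1 -2.7 52.4] [ 0.003 -0.002 -0.008]
[-0.35  0.55  0.06  2.07 -0.88  0.27 -0.27]
```

View pics/pair5.png

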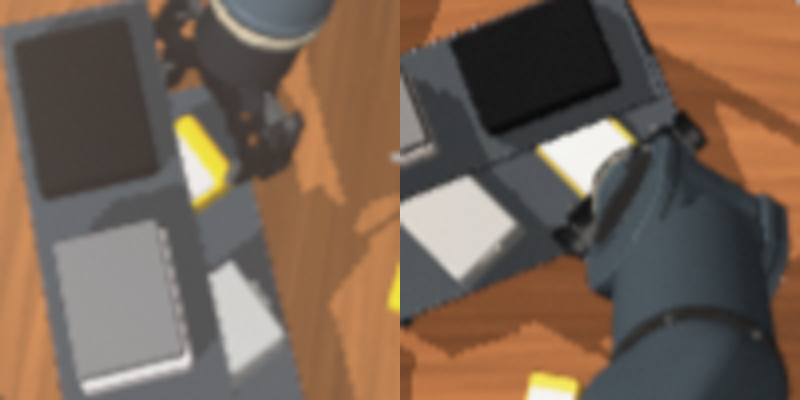

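```bash
cat >> h.py <<'E'
TH=20
RG=tilt(FY,TH);ZG=RG.apply([0,0,1])
TG=DC-.027*fv;TG[2]=.047
E
python3 - <<'E'
from h import *
plan(TG,RG,mm=12)
E
```

```text
t 5.7 pos [0.5878 0.2041 0.0947] rows 5 total xyz [-1.6 -2.7 50.9] a [ 0.003 -0.037 -0.008] F [-0.3  0.2 -0.3] gap 0.998
   [-0.3 -0.5 10.2] [ 0.001 -0.007 -0.002]
   [-0.6 -1.1 20.3] [ 0.001 -0.015 -0.003]
   [-0.9 -1.6 30.5] [ 0.002 -0.022 -0.005]
   [-1.2 -2.1 40.7] [ 0.002 -0.029 -0.007]
   [-1.6 -2.7 50.9] [ 0.003 -0.037 -0.008]
```

Request:
step_arm --motion '[{"x": 0, "y": -2.5, "z": 8, "ax": 0.002, "ay": -0.025, "az": -0.006, "grip": 85}, {"x": -1, "y": -2.5, "z": 18, "ax": 0.003, "ay": -0.037, "az": -0.008, "grip": 85}, {"x": -1, "y": -2.5, "z": 27, "ax": 0.003, "ay": -0.037, "az": -0.008, "grip": 85}, {"x": -1.5, "y": -2.5, "z": 35, "ax": 0.003, "ay": -0.037, "az": -0.008, "grip": 85}, {"x": -1.5, "y": -2.5, "z": 35, "ax": 0.003, "ay": -0.037, "az": -0.008, "grip": 85}]' --newtons 60

```text
time: 6.12
tool_pos: [0.594, 0.2164, 0.0601]
tcp_rot: [0.909, 0.38, 0.159, -0.067]
wrist_force: [-0.6, 0.4, -0.1]
finger_gap: 0.994
```

```bash
python3 - <<'E'
from h import *
plan(TG,RG,mm=6); print(status.read_state()['q'].round(2))
E
```

```text
t 6.12 pos [0.594  0.2164 0.0601] rows 3 total xyz [-0.2  1.8 13.9] a [-0.001  0.002  0.003] F [-0.6  0.4 -0.1] gap 0.994
   [-0.1  0.6  4.6] [-0.     0.001  0.001]
   [-0.1  1.2  9.3] [-0.001  0.001  0.002]
   [-0.2  1.8 13.9] [-0.001  0.002  0.003]
[-0.39  0.62  0.08  2.04 -0.87  0.26 -0.28]
```

Request:
step_arm --motion '[{"x": 0, "y": 0.5, "z": 5, "ax": 0, "ay": 0, "az": 0, "grip": 85}, {"x": 0, "y": 0.5, "z": 10, "ax": 0, "ay": 0, "az": 0, "grip": 85}, {"x": 0, "y": 0.5, "z": 14, "ax": 0, "ay": 0, "az": 0, "grip": 85}, {"x": 0, "y": 0.5, "z": 14, "ax": 0, "ay": 0, "az": 0, "grip": 85}, {"x": 0, "y": 0.5, "z": 14, "ax": 0, "ay": 0, "az": 0, "grip": 85}]' --newtons 60

```text
time: 6.53
tool_pos: [0.5982, 0.2193, 0.0484]
tcp_rot: [0.909, 0.38, 0.16, -0.067]
wrist_force: [0.3, -0.3, 1.0]
finger_gap: 0.994
```

```bash
python3 - <<'E'
from h import *
snap('side','side6');s=snap('top','top6')
a=cv2.imread('pics/side6.png')[220:320,250:350];b=cv2.imread('pics/top6.png')[150:250,200:300]
cv2.imwrite('pics/pair6.png',np.hstack([cv2.resize(a,(400,400),interpolation=2),cv2.resize(b,(400,400),interpolation=2)]))
plan(TG,RG,mm=6); print(status.read_state()['q'].round(2))
E
```

```text
t 6.63 pos [0.5983 0.2193 0.0487] rows 1 total xyz [-1.1  0.7  1.5] a [0.    0.    0.003] F [-0.9  0.1 -0.1] gap 0.996
   [-1.1  0.7  1.5] [0.    0.    0.003]
[-0.37  0.64  0.05  2.04 -0.9   0.23 -0.26]
```

View pics/pair6.png

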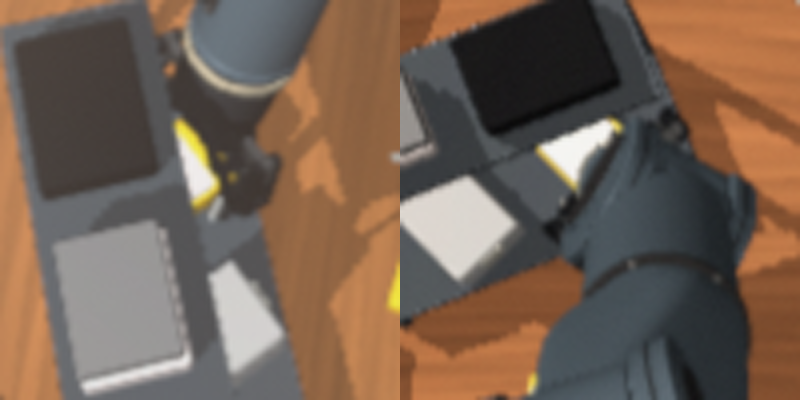

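Request:
step_arm --motion '[{"x": 0, "y": 0.5, "z": 1, "ax": 0, "ay": 0, "az": 0, "grip": 70}, {"x": 0, "y": 0.5, "z": 1, "ax": 0, "ay": 0, "az": 0, "grip": 62}, {"x": 0, "y": 0.5, "z": 1, "ax": 0, "ay": 0, "az": 0, "grip": 55}, {"x": 0, "y": 0.5, "z": 1, "ax": 0, "ay": 0, "az": 0, "grip": 50}, {"x": 0, "y": 0.5, "z": 1, "ax": 0, "ay": 0, "az": 0, "grip": 50}]' --newtons 90

```text
time: 7.05
tool_pos: [0.5991, 0.2191, 0.0484]
tcp_rot: [0.909, 0.38, 0.161, -0.066]
wrist_force: [-2.6, -1.3, 5.8]
finger_gap: 0.755
```

Request:
step_arm --motion '[{"x": 0, "y": 0, "z": 0, "ax": 0, "ay": 0, "az": 0, "grip": 45}, {"x": 0, "y": 0, "z": 0, "ax": 0, "ay": 0, "az": 0, "grip": 45}, {"x": 0, "y": 0, "z": 0, "ax": 0, "ay": 0, "az": 0, "grip": 45}]' --newtons 90

```text
time: 7.3
tool_pos: [0.5991, 0.2191, 0.0484]
tcp_rot: [0.909, 0.38, 0.161, -0.066]
wrist_force: [-1.8, -2.1, 6.2]
finger_gap: 0.751
```

```bash
python3 - <<'E'
from h import *
plan(TG+[0,0,.02],RG,mm=6); print(status.read_state()['q'].round(2))
E
```

```text
t 7.3 pos [0.5991 0.2191 0.0484] rows 4 total xyz [  5.6   0.  -17.8] a [ 0.    -0.     0.003] F [-1.8 -2.1  6.2] gap 0.751
   [ 1.4  0.  -4.5] [ 0.    -0.     0.001]
   [ 2.8  0.  -8.9] [ 0.    -0.     0.001]
   [  4.2   0.  -13.4] [ 0.    -0.     0.002]
   [  5.6   0.  -17.8] [ 0.    -0.     0.003]
[-0.37  0.64  0.05  2.04 -0.9   0.23 -0.26]
```

Request:
step_arm --motion '[{"x": 1, "y": 0, "z": -3, "ax": 0, "ay": 0, "az": 0, "grip": 45}, {"x": 2, "y": 0, "z": -8, "ax": 0, "ay": 0, "az": 0, "grip": 45}, {"x": 1, "y": 0, "z": -14, "ax": 0, "ay": 0, "az": 0, "grip": 45}, {"x": 0, "y": 0, "z": -22, "ax": 0, "ay": 0, "az": 0, "grip": 45}, {"x": -2, "y": 0, "z": -30, "ax": 0, "ay": 0, "az": 0, "grip": 45}]' --newtons 110

```text
time: 7.72
tool_pos: [0.5899, 0.2105, 0.0758]
tcp_rot: [0.909, 0.38, 0.16, -0.066]
wrist_force: [-0.6, -0.4, -2.9]
finger_gap: 0.744
```

```bash
python3 - <<'E'
from h import *
snap('side','side7');s=snap('top','top7')
a=cv2.imread('pics/side7.png')[220:320,250:350];b=cv2.imread('pics/top7.png')[150:250,200:300]
cv2.imwrite('pics/pair7.png',np.hstack([cv2.resize(a,(400,400),interpolation=2),cv2.resize(b,(400,400),interpolation=2)]))
plan(TG+[0,0,.1]-.05*fv,RG,mm=15); print(status.read_state()['q'].round(2))
E
```

```text
t 7.82 pos [0.5903 0.2099 0.0766] rows 6 total xyz [-11.8  -0.2 -79.2] a [ 0.001 -0.     0.003] F [ 1.5 -0.1 -2.3] gap 0.746
   [ -2.   -0.  -13.2] [ 0. -0.  0.]
   [ -3.9  -0.1 -26.4] [ 0.    -0.     0.001]
   [ -5.9  -0.1 -39.6] [ 0.001 -0.     0.001]
   [ -7.9  -0.1 -52.8] [ 0.001 -0.     0.002]
   [ -9.8  -0.1 -66. ] [ 0.001 -0.     0.002]
[-0.41  0.59  0.12  2.05 -0.86  0.29 -0.29]
```

View pics/pair7.png

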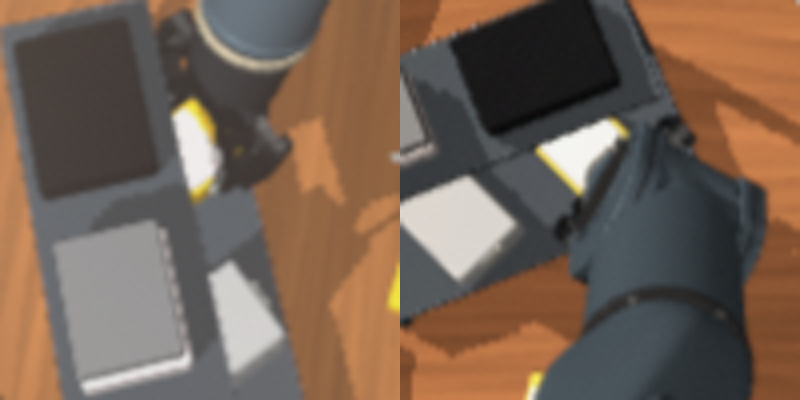

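Request:
step_arm --motion '[{"x": -3, "y": 0, "z": -18, "ax": 0, "ay": 0, "az": 0, "grip": 45}, {"x": -7, "y": 0, "z": -36, "ax": 0, "ay": 0, "az": 0, "grip": 45}, {"x": -14, "y": 0, "z": -56, "ax": 0, "ay": 0, "az": 0, "grip": 45}, {"x": -26, "y": 0, "z": -74, "ax": 0, "ay": 0, "az": 0, "grip": 45}, {"x": -44, "y": 0, "z": -90, "ax": 0, "ay": 0, "az": 0, "grip": 45}]' --newtons 110

```text
time: 8.23
tool_pos: [0.54, 0.1599, 0.1461]
tcp_rot: [0.908, 0.381, 0.161, -0.066]
wrist_force: [0.5, 0.6, -3.9]
finger_gap: 0.747
```

```bash
python3 - <<'E'
from h import *
plan([.47,.08,.18],tilt(45.2,20),mm=30); print(status.read_state()['q'].round(2))
print('fwd'); plan(bw(0,-.085,.2)-.027*np.array([np.cos(BY),np.sin(BY),0]),tilt(10,20),mm=30)
E
```

```text
t 8.23 pos [0.54   0.1599 0.1461] rows 4 total xyz [-87.9   6.2 -68.2] a [ 0.    -0.001  0.005] F [ 0.5  0.6 -3.9] gap 0.747
   [-22.    1.6 -17.1] [ 0.    -0.     0.001]
   [-44.    3.1 -34.1] [ 0.    -0.001  0.002]
   [-66.    4.7 -51.2] [ 0.    -0.001  0.004]
   [-87.9   6.2 -68.2] [ 0.    -0.001  0.005]
[-0.43  0.42  0.23  2.13 -0.77  0.4  -0.32]
fwd
t 8.23 pos [0.54   0.1599 0.1461] rows 13 total xyz [-232.5  238.1 -141.9] a [-0.21  -0.002  0.582] F [ 0.5  0.6 -3.9] gap 0.747
   [-17.9  18.3 -10.9] [-0.016 -0.     0.045]
   [-35.8  36.6 -21.8] [-0.032 -0.     0.09 ]
   [-53.7  54.9 -32.7] [-0.048 -0.     0.134]
   [-71.5  73.2 -43.7] [-0.065 -0.001  0.179]
   [-89.4  91.6 -54.6] [-0.081 -0.001  0.224]
```

Request:
step_arm --motion '[{"x": -22, "y": 15, "z": -18, "ax": -0.008, "ay": 0, "az": 0.02, "grip": 45}, {"x": -44, "y": 33, "z": -34, "ax": -0.024, "ay": 0, "az": 0.065, "grip": 45}, {"x": -62, "y": 51, "z": -46, "ax": -0.04, "ay": 0, "az": 0.11, "grip": 45}, {"x": -80, "y": 70, "z": -56, "ax": -0.056, "ay": 0, "az": 0.155, "grip": 45}, {"x": -97, "y": 90, "z": -66, "ax": -0.072, "ay": 0, "az": 0.2, "grip": 45}]' --newtons 110

```text
time: 8.65
tool_pos: [0.5231, 0.014, 0.1742]
tcp_rot: [0.944, 0.28, 0.167, -0.049]
wrist_force: [-0.4, 0.2, -3.8]
finger_gap: 0.747
```

```bash
python3 - <<'E'
from h import *
plan(bw(0,-.085,.2)-.027*np.array([np.cos(BY),np.sin(BY),0]),tilt(10,20),mm=30); print(status.read_state()['q'].round(2))
E
```

```text
t 8.65 pos [0.5231 0.014  0.1742] rows 8 total xyz [-100.3  176.7  -63.9] a [-0.137 -0.     0.378] F [-0.4  0.2 -3.8] gap 0.747
   [-12.5  22.1  -8. ] [-0.017 -0.     0.047]
   [-25.1  44.2 -16. ] [-0.034 -0.     0.095]
   [-37.6  66.2 -24. ] [-0.052 -0.     0.142]
   [-50.1  88.3 -31.9] [-0.069 -0.     0.189]
   [-62.7 110.4 -39.9] [-0.086 -0.     0.236]
[-0.24  0.33  0.34  2.18 -0.75  0.47 -0.28]
```

Request:
step_arm --motion '[{"x": -12, "y": 22, "z": -8, "ax": -0.017, "ay": 0, "az": 0.047, "grip": 45}, {"x": -25, "y": 44, "z": -16, "ax": -0.034, "ay": 0, "az": 0.095, "grip": 45}, {"x": -38, "y": 66, "z": -24, "ax": -0.052, "ay": 0, "az": 0.142, "grip": 45}, {"x": -50, "y": 88, "z": -32, "ax": -0.069, "ay": 0, "az": 0.189, "grip": 45}, {"x": -63, "y": 110, "z": -40, "ax": -0.086, "ay": 0, "az": 0.236, "grip": 45}]' --newtons 110

```text
time: 9.07
tool_pos: [0.5227, -0.1178, 0.1901]
tcp_rot: [0.972, 0.16, 0.171, -0.028]
wrist_force: [0.5, 0.4, -3.8]
finger_gap: 0.745
```

```bash
python3 - <<'E'
from h import *
plan(bw(0,-.085,.17)-.027*np.array([np.cos(BY),np.sin(BY),0]),tilt(10,20),mm=30); print(status.read_state()['q'].round(2))
E
```

```text
t 9.07 pos [ 0.5227 -0.1178  0.1901] rows 3 total xyz [-31.3  75.2  10.1] a [-0.051  0.     0.142] F [ 0.5  0.4 -3.8] gap 0.745
   [-10.4  25.1   3.4] [-0.017  0.     0.047]
   [-20.9  50.1   6.7] [-0.034  0.     0.095]
   [-31.3  75.2  10.1] [-0.051  0.     0.142]
[-0.08  0.34  0.45  2.14 -0.75  0.54 -0.29]
```

Request:
step_arm --motion '[{"x": -10, "y": 25, "z": 3, "ax": -0.017, "ay": 0, "az": 0.047, "grip": 45}, {"x": -21, "y": 50, "z": 7, "ax": -0.034, "ay": 0, "az": 0.095, "grip": 45}, {"x": -31, "y": 75, "z": 10, "ax": -0.051, "ay": 0, "az": 0.142, "grip": 45}, {"x": -31, "y": 75, "z": 10, "ax": -0.051, "ay": 0, "az": 0.142, "grip": 45}, {"x": -31, "y": 75, "z": 10, "ax": -0.051, "ay": 0, "az": 0.142, "grip": 45}]' --newtons 110

```text
time: 9.48
tool_pos: [0.5222, -0.1972, 0.1695]
tcp_rot: [0.981, 0.086, 0.172, -0.015]
wrist_force: [1.0, 1.2, -3.3]
finger_gap: 0.743
```

```bash
python3 - <<'E'
from h import *
a=snap('side','side8')['frame'];b=snap('top','top8')['frame']
a=a[100:220,280:400,::-1];b=b[150:270,290:410,::-1]
cv2.imwrite('pics/pair8.png',np.hstack([cv2.resize(a,(400,400),interpolation=2),cv2.resize(b,(400,400),interpolation=2)]))
plan(bw(0,-.085,.17)-.027*np.array([np.cos(BY),np.sin(BY),0]),tilt(10,20),mm=30); print(status.read_state()['q'].round(2))
E
```

```text
t 9.58 pos [ 0.5227 -0.1951  0.1698] rows 1 total xyz [-0.8  2.1 -0.5] a [-0.002  0.     0.003] F [-0.7 -0.4 -3.3] gap 0.746
   [-0.8  2.1 -0.5] [-0.002  0.     0.003]
[ 0.07  0.4   0.45  2.11 -0.83  0.52 -0.23]
```

View pics/pair8.png

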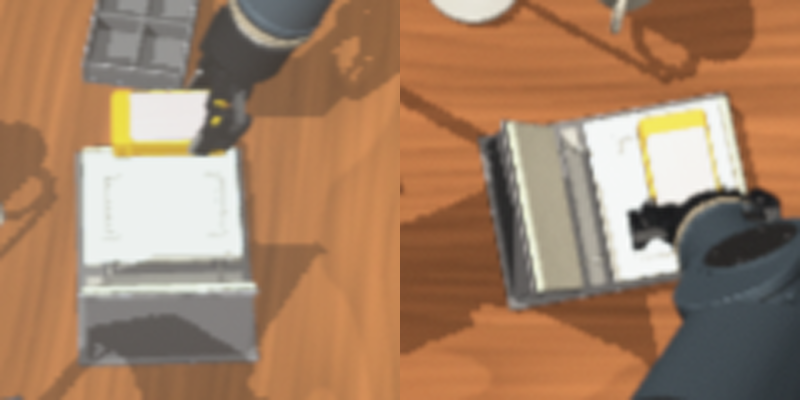

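```bash
python3 - <<'E'
import cv2,numpy as np
a=cv2.imread('pics/side8.png')[122:152,308:358];b=cv2.imread('pics/top8.png')[175:215,350:400]
cv2.imwrite('pics/z8a.png',cv2.resize(a,None,fx=14,fy=14,interpolation=2))
cv2.imwrite('pics/z8b.png',cv2.resize(b,None,fx=14,fy=14,interpolation=2))
E
```

```text
(no output)
```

View pics/z8a.png

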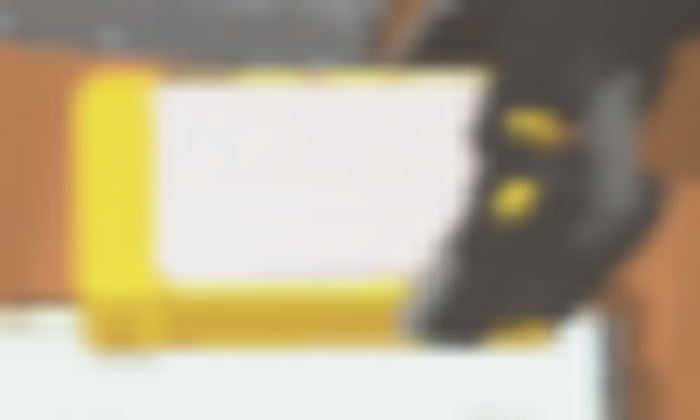

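View pics/z8b.png

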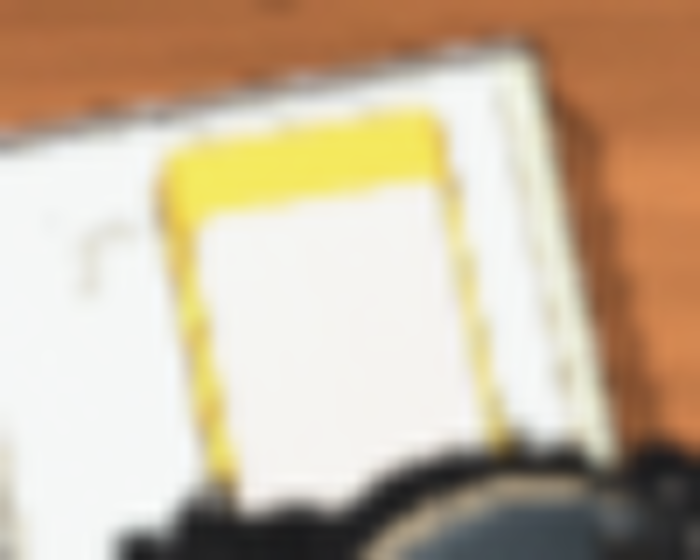

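```bash
cat > m8.py <<'E'
from h import *
T=imaging.snapshot('top');S=imaging.snapshot('side')
A=lambda u,v:(308+(u+.5)/14-.5,122+(v+.5)/14-.5)
B=lambda u,v:(350+(u+.5)/14-.5,175+(v+.5)/14-.5)
l,e1=tri(T,B(165,158),S,A(78,292));r,e2=tri(T,B(443,108),S,A(75,70))
print(l.round(4),e1.round(4),r.round(4),e2.round(4),'width',np.linalg.norm(l-r))
st=status.read_state();p=np.array(st['tool_pos']);print(p)
for q in(l,r):print('binder',(R.from_euler('z',-BY).apply(q-BO)*1000).round(1))
d=l-r;print('yaw of end normal',np.rad2deg(np.arctan2(d[1],d[0]))-90)
h=r[2]/2+l[2]/2
# sides top view on plane h
for n,pts in dict(L=[(165,190),(215,470)],R=[(448,150),(500,430)]).items():
    w=[onz(T,B(*q),h) for q in pts];d=w[0]-w[1];print(n,np.rad2deg(np.arctan2(d[1],d[0])))
mid=(l+r)/2;print('center est',mid-.058*np.array([np.cos(BY),np.sin(BY),0]))
E
python3 m8.py
```

```text
[ 0.5966 -0.1501  0.1936] 0.0039 [ 0.6077 -0.2128  0.1947] 0.0035 width 0.06373483346494943
[ 0.52298871 -0.19476235  0.17003488]
binder [ 54.6 -51.3 193.6]
binder [  54.6 -115.   194.7]
yaw of end normal 10.00367644598262
L 9.37502082877891
R 9.4271429085883
center est [ 0.54505015 -0.1915216   0.19413077]
```

```bash
python3 - <<'E'
from h import *
plan(bw(-.0245,-.0847,.048),tilt(10,20),mm=26)
E
```

```text
t 9.68 pos [ 0.523  -0.1948  0.17  ] rows 5 total xyz [-40.6   2.2 115.1] a [-0.002 -0.     0.004] F [-0.5  0.3 -2.7] gap 0.746
   [-8.1  0.4 23. ] [-0.    -0.     0.001]
   [-16.2   0.9  46. ] [-0.001 -0.     0.002]
   [-24.4   1.3  69.1] [-0.001 -0.     0.003]
   [-32.5   1.8  92.1] [-0.002 -0.     0.003]
   [-40.6   2.2 115.1] [-0.002 -0.     0.004]
```

Request:
step_arm --motion '[{"x": -8, "y": 0.5, "z": 23, "ax": 0, "ay": 0, "az": 0.001, "grip": 45}, {"x": -16, "y": 1, "z": 46, "ax": 0, "ay": 0, "az": 0.002, "grip": 45}, {"x": -24, "y": 1.5, "z": 69, "ax": 0, "ay": 0, "az": 0.003, "grip": 45}, {"x": -32, "y": 2, "z": 92, "ax": 0, "ay": 0, "az": 0.003, "grip": 45}, {"x": -38, "y": 2, "z": 108, "ax": 0, "ay": 0, "az": 0.003, "grip": 45}]' --newtons 110

```text
time: 10.1
tool_pos: [0.5248, -0.1957, 0.0556]
tcp_rot: [0.981, 0.087, 0.171, -0.019]
wrist_force: [0.0, -14.4, -3.1]
finger_gap: 0.745
```

```bash
python3 - <<'E'
from h import *
plan(bw(-.0245,-.0847,.046),tilt(10,20),mm=26);print(status.read_state()['q'].round(2))
E
```

```text
t 10.1 pos [ 0.5248 -0.1957  0.0556] rows 1 total xyz [-3.6  0.9  8.9] a [-0.008  0.002  0.001] F [  0.  -14.4  -3.1] gap 0.745
   [-3.6  0.9  8.9] [-0.008  0.002  0.001]
[ 0.45  0.57 -0.07  2.2  -1.09  0.17  0.06]
```

```bash
python3 - <<'E'
from h import *
a=snap('side','side9')['frame'];b=snap('top','top9')['frame']
cv2.imwrite('pics/pair9.png',np.hstack([cv2.resize(a[100:220,270:390,::-1],(400,400),interpolation=2),cv2.resize(b[150:270,290:410,::-1],(400,400),interpolation=2)]))
plan(bw(-.0245,-.0847,.046),tilt(10,20),mm=26);st=status.read_state();print(st['q'].round(2),st['moment'].round(2),st['joint_vel'].round(2))
E
```

```text
t 10.2 pos [ 0.5238 -0.1963  0.0549] rows 1 total xyz [-2.3  0.6  8.6] a [-0.009  0.004 -0.001] F [-0.7  0.6 -2.6] gap 0.751
   [-2.3  0.6  8.6] [-0.009  0.004 -0.001]
[ 0.45  0.57 -0.07  2.2  -1.09  0.17  0.05] [-0.19  0.66 -0.03] [-0.07 -0.05  0.12 -0.03 -0.01 -0.04 -0.04]
```

View pics/pair9.png

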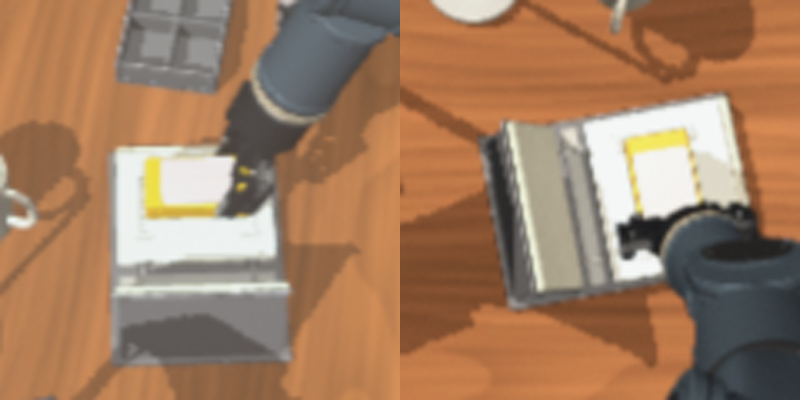

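Request:
step_arm --motion '[{"x": -2, "y": 0, "z": 4, "ax": -0.004, "ay": 0.002, "az": 0, "grip": 45}, {"x": -4, "y": 0, "z": 8, "ax": -0.008, "ay": 0.004, "az": 0, "grip": 45}, {"x": -4, "y": 0.5, "z": 9, "ax": -0.009, "ay": 0.004, "az": 0, "grip": 45}, {"x": -4, "y": 0.5, "z": 9, "ax": -0.009, "ay": 0.004, "az": 0, "grip": 45}]' --newtons 110

```text
time: 10.53
tool_pos: [0.5281, -0.2019, 0.0534]
tcp_rot: [0.982, 0.086, 0.17, -0.014]
wrist_force: [0.4, 0.7, -3.0]
finger_gap: 0.749
```

```bash
python3 - <<'E'
from h import *
plan(bw(-.0245,-.0847,.046),tilt(10,20),mm=26);st=status.read_state();print(st['q'].round(2),st['moment'].round(2),st['joint_vel'].round(2))
E
```

```text
t 10.53 pos [ 0.5281 -0.2019  0.0534] rows 1 total xyz [-4.9 -5.8  6.1] a [0.002 0.006 0.001] F [ 0.4  0.7 -3. ] gap 0.749
   [-4.9 -5.8  6.1] [0.002 0.006 0.001]
[ 0.43  0.58 -0.05  2.19 -1.09  0.17  0.06] [-0.08  0.62 -0.03] [ 0.01 -0.   -0.01  0.01  0.    0.    0.  ]
```

```bash
cat >> h.py <<'E'
OFF=.0255
def dpose(D,psi,th=20):
    a=np.deg2rad(psi);f=np.array([np.cos(a),np.sin(a),0]);return np.array(D)-OFF*f,tilt(psi,th)
def rows(ts):
    st=status.read_state();p=np.array(st['tool_pos']);r=R.from_quat(st['tcp_rot'])
    print('t',round(st['time'],2),'pos',p.round(4),'F',np.round(st['wrist_force'],1),'gap',round(st['finger_gap'],3),'q',np.round(st['q'],2))
    for P,Rt in ts: print('  ',(r.inv().apply(P-p)*1000).round(1),(r.inv()*Rt).as_rotvec().round(3))
E
python3 - <<'E'
from h import *
D0=np.array([.549,-.193,.053]);D1=np.array([.585,-.205,.24])
rows([dpose(D0+(D1-D0)*k/6,10) for k in range(1,6)])
E
```

```text
t 10.53 pos [ 0.5281 -0.2019  0.0534] F [ 0.4  0.7 -3. ] gap 0.749 q [ 0.43  0.58 -0.05  2.19 -1.09  0.17  0.06]
   [ 12.4  -2.  -28.2] [0.002 0.006 0.001]
   [ 28.1   1.1 -55.7] [0.002 0.006 0.001]
   [ 43.8   4.1 -83.2] [0.002 0.006 0.001]
   [  59.6    7.2 -110.7] [0.002 0.006 0.001]
   [  75.3   10.3 -138.1] [0.002 0.006 0.001]
```

Request:
step_arm --motion '[{"x": 11, "y": 0, "z": -28, "ax": 0, "ay": 0, "az": 0, "grip": 45}, {"x": 28, "y": 1, "z": -56, "ax": 0, "ay": 0, "az": 0, "grip": 45}, {"x": 44, "y": 4, "z": -83, "ax": 0, "ay": 0, "az": 0, "grip": 45}, {"x": 60, "y": 7, "z": -111, "ax": 0, "ay": 0, "az": 0, "grip": 45}, {"x": 75, "y": 10, "z": -138, "ax": 0, "ay": 0, "az": 0, "grip": 45}]' --newtons 110

```text
time: 10.95
tool_pos: [0.553, -0.2067, 0.2102]
tcp_rot: [0.982, 0.086, 0.17, -0.014]
wrist_force: [0.8, 1.0, -2.9]
finger_gap: 0.74
```

```bash
python3 - <<'E'
from h import *
D1=np.array([.585,-.205,.24])
rows([dpose(D1,10+6.5*k) for k in range(1,6)])
E
```

```text
t 10.95 pos [ 0.553  -0.2067  0.2102] F [ 0.8  1.  -2.9] gap 0.74 q [ 0.04  0.39  0.48  1.98 -0.67  0.63 -0.41]
   [ 16.    6.8 -25.9] [ 0.039  0.007 -0.106]
   [ 16.5   9.6 -25.7] [ 0.078  0.007 -0.213]
   [ 17.3  12.4 -25.4] [ 0.116  0.007 -0.32 ]
   [ 18.3  15.1 -25. ] [ 0.154  0.007 -0.426]
   [ 19.6  17.6 -24.6] [ 0.193  0.007 -0.533]
```

Request:
step_arm --motion '[{"x": 10, "y": 5, "z": -18, "ax": 0.039, "ay": 0.007, "az": -0.106, "grip": 45}, {"x": 16, "y": 10, "z": -26, "ax": 0.078, "ay": 0.007, "az": -0.213, "grip": 45}, {"x": 17, "y": 12, "z": -25, "ax": 0.116, "ay": 0.007, "az": -0.32, "grip": 45}, {"x": 18, "y": 15, "z": -25, "ax": 0.154, "ay": 0.007, "az": -0.426, "grip": 45}, {"x": 20, "y": 18, "z": -25, "ax": 0.193, "ay": 0.007, "az": -0.533, "grip": 45}]' --newtons 110

```text
time: 11.37
tool_pos: [0.5662, -0.223, 0.2391]
tcp_rot: [0.917, 0.359, 0.162, -0.063]
wrist_force: [0.2, 0.3, -3.0]
finger_gap: 0.744
```

```bash
python3 - <<'E'
from h import *
D1=np.array([.585,-.205,.24])
rows([dpose(D1,42.5+6.5*k) for k in range(0,6)])
E
```

```text
t 11.37 pos [ 0.5662 -0.223   0.2391] F [ 0.2  0.3 -3. ] gap 0.744 q [ 0.27  0.44  0.33  1.76 -0.6   0.95  0.09]
   [ 0.8 -0.5 -0.7] [-0.001 -0.001  0.005]
   [ 1.   2.4 -0.6] [ 0.037 -0.001 -0.101]
   [ 1.4  5.2 -0.5] [ 0.076 -0.001 -0.208]
   [ 2.1  8.  -0.2] [ 0.115 -0.001 -0.315]
   [ 3.2 10.7  0.2] [ 0.154 -0.001 -0.421]
   [ 4.5 13.2  0.7] [ 0.193 -0.001 -0.528]
```

Request:
step_arm --motion '[{"x": 1, "y": 2.5, "z": 0, "ax": 0.037, "ay": 0, "az": -0.101, "grip": 45}, {"x": 1.5, "y": 5, "z": 0, "ax": 0.076, "ay": 0, "az": -0.208, "grip": 45}, {"x": 2, "y": 8, "z": 0, "ax": 0.115, "ay": 0, "az": -0.315, "grip": 45}, {"x": 3, "y": 10.5, "z": 0, "ax": 0.154, "ay": 0, "az": -0.421, "grip": 45}, {"x": 4.5, "y": 13, "z": 0.5, "ax": 0.193, "ay": 0, "az": -0.528, "grip": 45}]' --newtons 110

```text
time: 11.78
tool_pos: [0.5783, -0.2302, 0.2397]
tcp_rot: [0.782, 0.599, 0.138, -0.106]
wrist_force: [1.0, -0.5, -2.1]
finger_gap: 0.743
```

```bash
python3 - <<'E'
from h import *
D1=np.array([.585,-.205,.24])
rows([dpose(D1,75+6.5*k) for k in range(0,6)])
E
```

```text
t 11.78 pos [ 0.5783 -0.2302  0.2397] F [ 1.  -0.5 -2.1] gap 0.743 q [ 0.38  0.55  0.2   1.54 -0.47  1.21  0.49]
   [ 0.6 -0.1 -0.1] [-0.    -0.    -0.001]
   [ 0.8  2.8 -0.1] [ 0.039 -0.    -0.107]
   [1.2 5.7 0.1] [ 0.077 -0.    -0.214]
   [2.  8.5 0.4] [ 0.116 -0.    -0.321]
   [ 3.1 11.1  0.8] [ 0.155 -0.    -0.427]
   [ 4.4 13.6  1.2] [ 0.194 -0.    -0.534]
```

Request:
step_arm --motion '[{"x": 1, "y": 3, "z": 0, "ax": 0.039, "ay": 0, "az": -0.107, "grip": 45}, {"x": 1, "y": 5.5, "z": 0, "ax": 0.077, "ay": 0, "az": -0.214, "grip": 45}, {"x": 2, "y": 8.5, "z": 0.5, "ax": 0.116, "ay": 0, "az": -0.321, "grip": 45}, {"x": 3, "y": 11, "z": 1, "ax": 0.155, "ay": 0, "az": -0.427, "grip": 45}, {"x": 4.5, "y": 13.5, "z": 1, "ax": 0.194, "ay": 0, "az": -0.534, "grip": 45}]' --newtons 110

```text
time: 12.2
tool_pos: [0.5928, -0.2291, 0.2399]
tcp_rot: [0.582, 0.794, 0.103, -0.14]
wrist_force: [-0.4, -0.0, -2.8]
finger_gap: 0.746
```

Request:
step_arm --motion '[{"x": 1, "y": 3, "z": 0, "ax": 0.039, "ay": 0, "az": -0.107, "grip": 45}, {"x": 1, "y": 5.5, "z": 0, "ax": 0.077, "ay": 0, "az": -0.214, "grip": 45}, {"x": 2, "y": 8.5, "z": 0.5, "ax": 0.116, "ay": 0, "az": -0.321, "grip": 45}, {"x": 3, "y": 11, "z": 1, "ax": 0.155, "ay": 0, "az": -0.427, "grip": 45}, {"x": 4.5, "y": 13.5, "z": 1, "ax": 0.194, "ay": 0, "az": -0.534, "grip": 45}]' --newtons 110

```text
time: 12.62
tool_pos: [0.6046, -0.2203, 0.2404]
tcp_rot: [0.336, 0.926, 0.059, -0.163]
wrist_force: [1.1, 0.1, -3.2]
finger_gap: 0.745
```

```bash
python3 - <<'E'
from h import *
D1=np.array([.585,-.205,.24])
rows([dpose(D1,140+6.5*k) for k in range(0,6)])
E
```

```text
t 12.62 pos [ 0.6046 -0.2203  0.2404] F [ 1.1  0.1 -3.2] gap 0.745 q [ 0.35  0.72 -0.02  1.18 -0.11  1.57  1.23]
   [-0.7 -0.9  0.2] [-0.    -0.     0.002]
   [-0.6  2.   0.2] [ 0.038 -0.    -0.105]
   [-0.1  4.9  0.4] [ 0.077 -0.    -0.212]
   [0.6 7.7 0.7] [ 0.116 -0.    -0.318]
   [ 1.7 10.3  1.1] [ 0.155 -0.    -0.425]
   [ 3.  12.8  1.6] [ 0.194 -0.    -0.531]
```

Request:
step_arm --motion '[{"x": 0, "y": 2, "z": 0, "ax": 0.038, "ay": 0, "az": -0.105, "grip": 45}, {"x": 0, "y": 5, "z": 0.5, "ax": 0.077, "ay": 0, "az": -0.212, "grip": 45}, {"x": 0.5, "y": 7.5, "z": 0.5, "ax": 0.116, "ay": 0, "az": -0.318, "grip": 45}, {"x": 1.5, "y": 10.5, "z": 1, "ax": 0.155, "ay": 0, "az": -0.425, "grip": 45}, {"x": 3, "y": 13, "z": 1.5, "ax": 0.194, "ay": 0, "az": -0.531, "grip": 45}]' --newtons 110

```text
time: 13.03
tool_pos: [0.6107, -0.2078, 0.2401]
tcp_rot: [0.064, 0.983, 0.011, -0.173]
wrist_force: [0.6, 1.0, -2.8]
finger_gap: 0.743
```

```bash
python3 - <<'E'
from h import *
D1=np.array([.585,-.205,.24]);D2=np.array([.549,-.193,.16])
rows([dpose(D1+(D2-D1)*k/4,172.5+17.5*min(k,3)/3) for k in range(0,5)])
E
```

```text
t 13.03 pos [ 0.6107 -0.2078  0.2401] F [ 0.6  1.  -2.8] gap 0.743 q [ 0.29  0.73 -0.12  1.15  0.1   1.61  1.62]
   [ 0.3 -0.6  0.2] [-0.  0.  0.]
   [ 2.3  3.8 22.3] [ 0.035  0.    -0.095]
   [ 4.6  8.2 44.4] [ 0.07   0.    -0.191]
   [ 7.1 12.5 66.6] [ 0.104  0.    -0.287]
   [ 9.1 14.3 88.6] [ 0.104  0.    -0.287]
```

Request:
step_arm --motion '[{"x": 2, "y": 4, "z": 22, "ax": 0.035, "ay": 0, "az": -0.095, "grip": 45}, {"x": 4.5, "y": 8, "z": 44, "ax": 0.07, "ay": 0, "az": -0.191, "grip": 45}, {"x": 7, "y": 12.5, "z": 66, "ax": 0.104, "ay": 0, "az": -0.287, "grip": 45}, {"x": 9, "y": 14, "z": 88, "ax": 0.104, "ay": 0, "az": -0.287, "grip": 45}, {"x": 9, "y": 14, "z": 88, "ax": 0.104, "ay": 0, "az": -0.287, "grip": 45}]' --newtons 110

```text
time: 13.45
tool_pos: [0.5711, -0.187, 0.1578]
tcp_rot: [-0.085, 0.981, -0.013, -0.176]
wrist_force: [-0.7, -0.9, -4.3]
finger_gap: 0.748
```

```bash
python3 - <<'E'
from h import *
D2=np.array([.549,-.193,.07])
rows([dpose(D2,190)])
E
```

```text
t 13.45 pos [ 0.5711 -0.187   0.1578] F [-0.7 -0.9 -4.3] gap 0.748 q [ 0.27  0.72 -0.18  1.43  0.22  1.35  1.77]
   [-33.   -2.4  81.4] [ 0.005 -0.005 -0.002]
```

Request:
step_arm --motion '[{"x": -7, "y": 0, "z": 18, "ax": 0, "ay": 0, "az": 0, "grip": 45}, {"x": -14, "y": -1, "z": 36, "ax": 0, "ay": 0, "az": 0, "grip": 45}, {"x": -21, "y": -1.5, "z": 54, "ax": 0, "ay": 0, "az": 0, "grip": 45}, {"x": -28, "y": -2, "z": 70, "ax": 0, "ay": 0, "az": 0, "grip": 45}, {"x": -33, "y": -2, "z": 81, "ax": 0, "ay": 0, "az": 0, "grip": 45}]' --newtons 110

```text
time: 13.87
tool_pos: [0.5779, -0.1912, 0.0725]
tcp_rot: [-0.082, 0.981, -0.014, -0.173]
wrist_force: [-0.1, 0.3, -3.3]
finger_gap: 0.747
```

Request:
step_arm --motion '[{"x": 0, "y": 0, "z": 0, "ax": 0, "ay": 0, "az": 0, "grip": 45}, {"x": 0, "y": 0, "z": 0, "ax": 0, "ay": 0, "az": 0, "grip": 45}]' --newtons 110

```text
time: 14.03
tool_pos: [0.5776, -0.1907, 0.0733]
tcp_rot: [-0.083, 0.981, -0.014, -0.173]
wrist_force: [-0.3, -0.1, -1.9]
finger_gap: 0.746
```

```bash
python3 - <<'E'
from h import *
D2=np.array([.549,-.193,.07])
rows([dpose(D2,190)])
a=snap('side','side10')['frame'];b=snap('top','top10')['frame']
cv2.imwrite('pics/pair10.png',np.hstack([cv2.resize(a[120:200,290:370,::-1],(400,400),interpolation=2),cv2.resize(b[165:245,320:400,::-1],(400,400),interpolation=2)]))
E
```

```text
t 14.03 pos [ 0.5776 -0.1907  0.0733] F [-0.3 -0.1 -1.9] gap 0.746 q [ 0.27  0.81 -0.17  1.48  0.24  1.21  1.74]
   [1.8 2.7 4.2] [ 0.003 -0.    -0.006]
```

View pics/pair10.png

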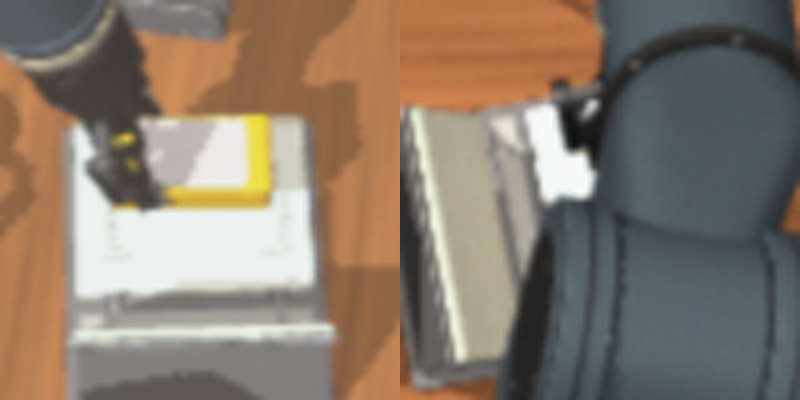

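```bash
python3 - <<'E'
import cv2
a=cv2.imread('pics/side10.png')[138:182,300:355]
cv2.imwrite('pics/z10.png',cv2.resize(a,None,fx=14,fy=13,interpolation=2))
E
```

```text
(no output)
```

View pics/z10.png

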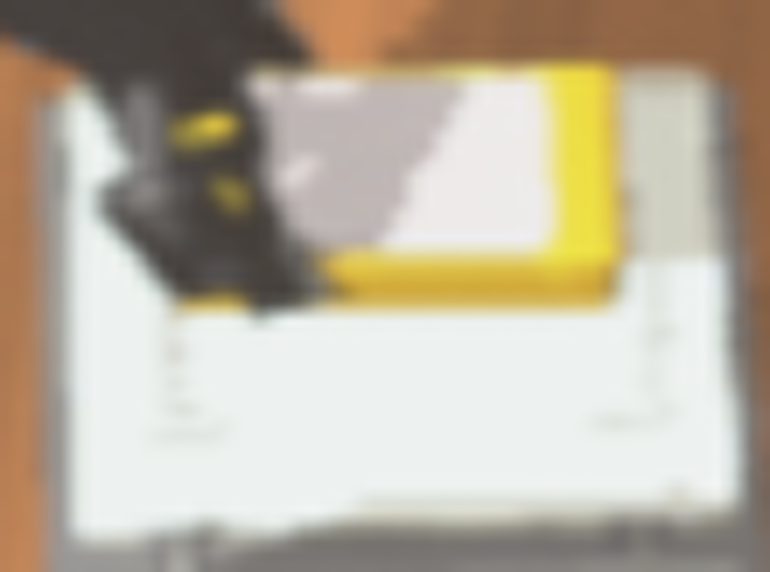

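```bash
python3 - <<'E'
from h import *
S=imaging.snapshot('side');A=lambda u,v:(300+(u+.5)/14-.5,138+(v+.5)/13-.5)
z=status.read_state()['tool_pos'][2];zt=z+.0236;zb=z-.0084
b=lambda w:(R.from_euler('z',-BY).apply(w-BO)*1000).round(1)
for n,p,h in [('-x+y top',(618,264),zt),('-x-y top',(614,66),zt),('-x+y bot',(612,305),zb),('+x+y bot',(176,303),zb)]:
    print(n,b(onz(S,A(*p),h)))
for n,p in dict(lipL=(172,355),lipR=(660,340)).items(): print(n,b(onz(S,A(*p),.027)))
st=status.read_state();print('tcp',b(np.array(st['tool_pos'])))
T=imaging.snapshot('top')
E
```

```text
-x+y top [-48.8 -52.1  97.9]
-x-y top [ -51.  -116.6   97.9]
-x+y bot [-49.3 -59.7  65.9]
+x+y bot [ 61.8 -62.7  65.9]
lipL [ 63.4 -70.4  27. ]
lipR [-64.5 -72.6  27. ]
tcp [ 29.1 -88.2  74.3]
```

```bash
python3 - <<'E'
from h import *
rows([(bw(.0222,-.0863,.073-.028*k/3),tilt(190,20)) for k in range(0,4)])
E
```

```text
t 14.23 pos [ 0.5779 -0.1907  0.0741] F [-0.4  0.1 -3.1] gap 0.746 q [ 0.27  0.81 -0.17  1.48  0.24  1.21  1.74]
   [6.  1.8 3.4] [ 0.003  0.001 -0.006]
   [ 2.8  1.8 12.2] [ 0.003  0.001 -0.006]
   [-0.4  1.7 20.9] [ 0.003  0.001 -0.006]
   [-3.5  1.7 29.7] [ 0.003  0.001 -0.006]
```

Request:
step_arm --motion '[{"x": 6, "y": 1.8, "z": 3, "ax": 0.003, "ay": 0, "az": -0.006, "grip": 45}, {"x": 3, "y": 1.8, "z": 12, "ax": 0.003, "ay": 0, "az": -0.006, "grip": 45}, {"x": 0, "y": 1.8, "z": 21, "ax": 0.003, "ay": 0, "az": -0.006, "grip": 45}, {"x": -3, "y": 1.8, "z": 29, "ax": 0.003, "ay": 0, "az": -0.006, "grip": 45}, {"x": -3, "y": 1.8, "z": 29, "ax": 0.003, "ay": 0, "az": -0.006, "grip": 45}]' --newtons 110

```text
time: 14.65
tool_pos: [0.5685, -0.1896, 0.0422]
tcp_rot: [-0.086, 0.981, -0.014, -0.175]
wrist_force: [-1.0, 0.2, -2.6]
finger_gap: 0.743
```

```bash
python3 - <<'E'
from h import *
a=snap('side','side11')['frame']
cv2.imwrite('pics/z11.png',cv2.resize(a[138:182,300:355,::-1],None,fx=14,fy=13,interpolation=2))
rows([(bw(.0222,-.0863,.040),tilt(190,20))])
b=lambda w:(R.from_euler('z',-BY).apply(w-BO)*1000).round(1)
print(b(np.array(status.read_state()['tool_pos'])))
E
```

```text
t 14.7 pos [ 0.5689 -0.1897  0.0431] F [ 0.5 -0.1 -2.3] gap 0.748 q [ 0.27  0.84 -0.17  1.52  0.25  1.14  1.73]
   [-2.8 -0.8  2.2] [ 0.002 -0.003  0.001]
[ 20.4 -85.5  43.1]
```

View pics/z11.png

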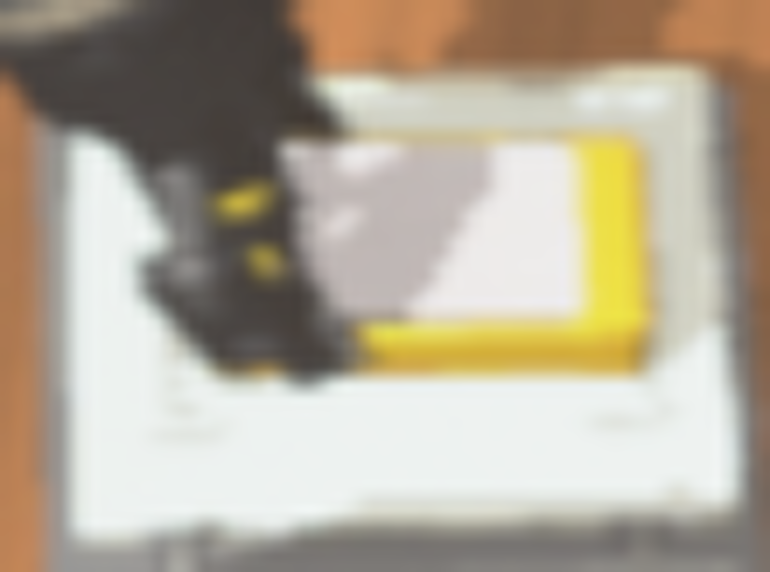

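```bash
python3 - <<'E'
from h import *
S=imaging.snapshot('side');A=lambda u,v:(300+(u+.5)/14-.5,138+(v+.5)/13-.5)
z=status.read_state()['tool_pos'][2];zt=z+.0236;zb=z-.0084
b=lambda w:(R.from_euler('z',-BY).apply(w-BO)*1000).round(1)
for n,p,h in [('-x+y top',(650,326),zt),('-x-y top',(642,134),zt),('-x+y bot',(644,374),zb),('+x+y bot',(222,374),zb)]:
    print(n,b(onz(S,A(*p),h)))
for n,p in dict(lipL=(172,355),lipR=(660,390),blL=(190,434),blR=(620,422)).items(): print(n,b(onz(S,A(*p),.027)))
E
```

```text
-x+y top [-58.5 -51.7  67.3]
-x-y top [ -59.7 -115.    67.3]
-x+y bot [-59.  -56.2  35.3]
+x+y bot [ 50.4 -58.6  35.3]
lipL [ 63.4 -70.4  27. ]
lipR [-63.6 -56.1  27. ]
blL [ 59.1 -44.3  27. ]
blR [-52.7 -45.8  27. ]
```

Request:
step_arm --motion '[{"x": -1.9, "y": 0, "z": -0.7, "ax": 0, "ay": 0, "az": 0, "grip": 45}, {"x": -2.9, "y": 0, "z": 2.1, "ax": 0, "ay": 0, "az": 0, "grip": 45}, {"x": -3.9, "y": 0, "z": 4.9, "ax": 0, "ay": 0, "az": 0, "grip": 45}, {"x": -4.6, "y": 0, "z": 6.8, "ax": 0, "ay": 0, "az": 0, "grip": 45}, {"x": -4.6, "y": 0, "z": 6.8, "ax": 0, "ay": 0, "az": 0, "grip": 45}]' --newtons 110

```text
time: 15.17
tool_pos: [0.5715, -0.1895, 0.0361]
tcp_rot: [-0.086, 0.981, -0.015, -0.174]
wrist_force: [-0.0, -0.1, -2.6]
finger_gap: 0.745
```

```bash
python3 - <<'E'
from h import *
a=snap('side','side12')['frame']
cv2.imwrite('pics/z12.png',cv2.resize(a[138:182,300:355,::-1],None,fx=14,fy=13,interpolation=2))
rows([(bw(.0224,-.0855,.033),tilt(190,20))])
b=lambda w:(R.from_euler('z',-BY).apply(w-BO)*1000).round(1)
print(b(np.array(status.read_state()['tool_pos'])))
E
```

```text
t 15.22 pos [ 0.5716 -0.1895  0.0364] F [ 0.3  1.1 -2.5] gap 0.747 q [ 0.26  0.85 -0.17  1.52  0.25  1.13  1.73]
   [-0.6  0.3  3.4] [ 0.001 -0.001  0.001]
[ 23.  -85.8  36.4]
```

View pics/z12.png

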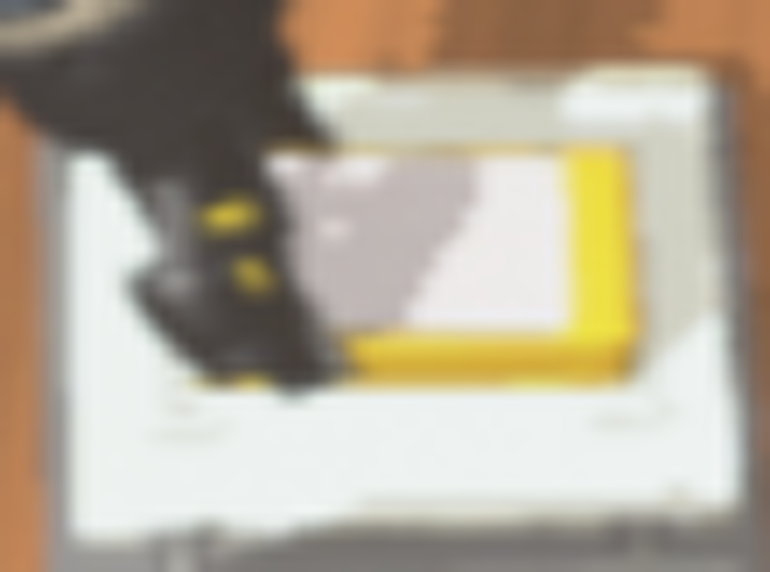

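Request:
step_arm --motion '[{"x": -0.4, "y": 0.3, "z": 1.1, "ax": 0, "ay": 0, "az": 0, "grip": 45}, {"x": -0.8, "y": 0.3, "z": 2.2, "ax": 0, "ay": 0, "az": 0, "grip": 45}, {"x": -1.1, "y": 0.3, "z": 3.1, "ax": 0, "ay": 0, "az": 0, "grip": 45}, {"x": -1.1, "y": 0.3, "z": 3.1, "ax": 0, "ay": 0, "az": 0, "grip": 45}]' --newtons 110

```text
time: 15.55
tool_pos: [0.5716, -0.1892, 0.0331]
tcp_rot: [-0.086, 0.981, -0.015, -0.173]
wrist_force: [-0.9, -0.6, -3.7]
finger_gap: 0.746
```

Request:
step_arm --motion '[{"x": -0.3, "y": 0, "z": 0.7, "ax": 0, "ay": 0, "az": 0, "grip": 45}, {"x": -0.5, "y": 0, "z": 1.4, "ax": 0, "ay": 0, "az": 0, "grip": 45}, {"x": -0.5, "y": 0, "z": 1.4, "ax": 0, "ay": 0, "az": 0, "grip": 45}]' --newtons 110

```text
time: 15.8
tool_pos: [0.5718, -0.1893, 0.0325]
tcp_rot: [-0.086, 0.981, -0.015, -0.173]
wrist_force: [-0.5, -0.1, 4.0]
finger_gap: 0.748
```

```bash
python3 - <<'E'
from h import *
st=status.read_state();print(st['tool_pos'].round(4),st['wrist_force'].round(1),st['moment'].round(2))
E
```

```text
[ 0.5718 -0.1893  0.0325] [-0.5 -0.1  4. ] [ 0.26 -0.03 -0.05]
```

Request:
step_arm --motion '[{"x": 0, "y": 0, "z": 0, "ax": 0, "ay": 0, "az": 0, "grip": 64}, {"x": 0, "y": 0, "z": 0, "ax": 0, "ay": 0, "az": 0, "grip": 67}, {"x": 0, "y": 0, "z": 0, "ax": 0, "ay": 0, "az": 0, "grip": 71}, {"x": 0, "y": 0, "z": 0, "ax": 0, "ay": 0, "az": 0, "grip": 75}, {"x": 0, "y": 0, "z": 0, "ax": 0, "ay": 0, "az": 0, "grip": 79}]' --newtons 30

```text
time: 16.22
tool_pos: [0.5716, -0.1893, 0.0317]
tcp_rot: [-0.086, 0.981, -0.015, -0.173]
wrist_force: [-0.4, 0.6, 0.2]
finger_gap: 0.923
```

```bash
python3 - <<'E'
from h import *
a=snap('side','side13')['frame']
cv2.imwrite('pics/z13.png',cv2.resize(a[138:182,300:355,::-1],None,fx=14,fy=13,interpolation=2))
st=status.read_state();print(st['tool_pos'].round(4),st['wrist_force'].round(1),st['finger_gap'])
E
```

```text
[ 0.5716 -0.1893  0.0317] [-0.6  0.2  0.2] 0.9254129190367724
```

View pics/z13.png

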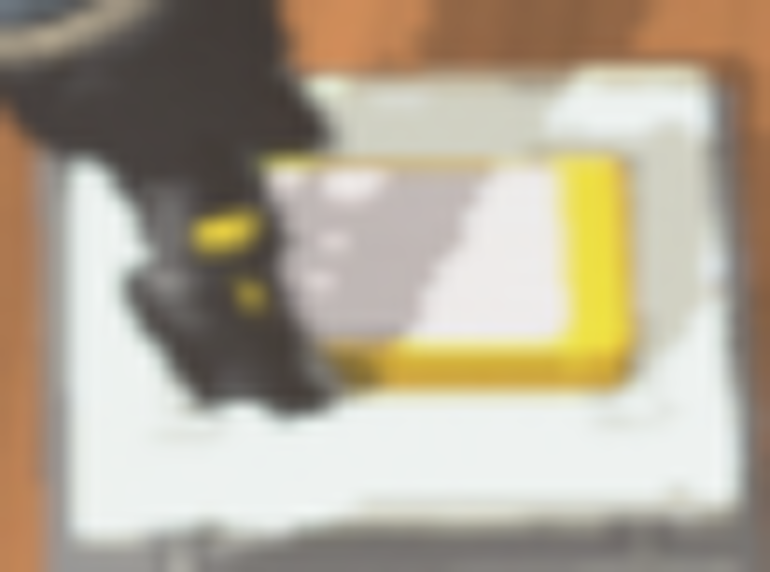

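Request:
step_arm --motion '[{"x": 0, "y": 0, "z": 0, "ax": 0, "ay": 0, "az": 0, "grip": 85}, {"x": 0, "y": 0, "z": -6, "ax": 0, "ay": 0, "az": 0, "grip": 85}, {"x": 0, "y": 0, "z": -20, "ax": 0, "ay": 0, "az": 0, "grip": 85}, {"x": 0, "y": 0, "z": -40, "ax": 0, "ay": 0, "az": 0, "grip": 85}, {"x": 0, "y": 0, "z": -65, "ax": 0, "ay": 0, "az": 0, "grip": 85}]' --newtons 30

```text
time: 16.68
tool_pos: [0.5929, -0.1854, 0.093]
tcp_rot: [-0.086, 0.981, -0.014, -0.174]
wrist_force: [0.4, 0.6, -0.0]
finger_gap: 0.991
```

Request:
step_arm --motion '[{"x": 0, "y": 0, "z": -35, "ax": 0, "ay": 0, "az": 0, "grip": 85}, {"x": 0, "y": -15, "z": -70, "ax": 0, "ay": 0, "az": 0, "grip": 85}, {"x": 0, "y": -50, "z": -85, "ax": 0, "ay": 0, "az": 0, "grip": 85}, {"x": 0, "y": -85, "z": -95, "ax": 0, "ay": 0, "az": 0, "grip": 85}, {"x": 0, "y": -120, "z": -95, "ax": 0, "ay": 0, "az": 0, "grip": 85}]' --newtons 30

```text
time: 17.1
tool_pos: [0.6486, -0.2989, 0.1857]
tcp_rot: [-0.087, 0.981, -0.016, -0.171]
wrist_force: [1.0, -0.2, 0.2]
finger_gap: 0.995
```

```bash
python3 - <<'E'
from h import *
a=snap('side','side14')['frame'];b=snap('top','top14')['frame']
cv2.imwrite('pics/pair14.png',np.hstack([cv2.resize(a[130:210,290:370,::-1],(400,400),interpolation=2),cv2.resize(b[165:245,320:400,::-1],(400,400),interpolation=2)]))
st=status.read_state();print(st['time'],st['tool_pos'].round(4),st['wrist_force'].round(1),st['finger_gap'])
E
```

```text
17.2 [ 0.6454 -0.3058  0.1825] [-0.9 -0.1 -0.1] 0.9950770292238263
```

View pics/pair14.png

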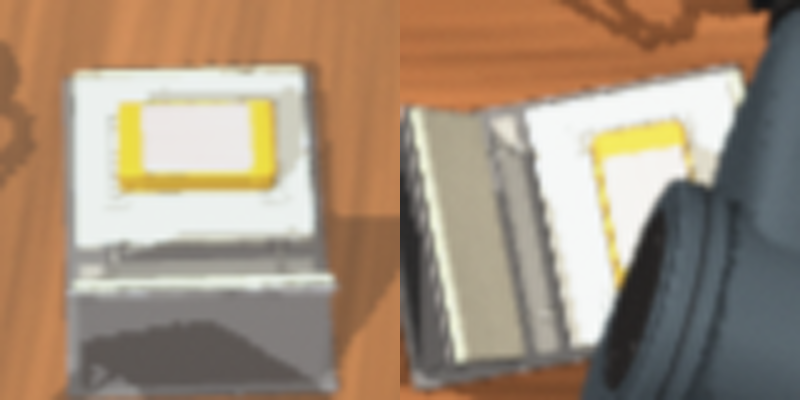

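Request:
step_arm --motion '[{"x": 10, "y": -25, "z": -30, "ax": 0, "ay": 0, "az": 0, "grip": 85}, {"x": 20, "y": -55, "z": -55, "ax": 0, "ay": 0, "az": 0, "grip": 85}, {"x": 28, "y": -90, "z": -75, "ax": 0, "ay": 0, "az": 0, "grip": 85}, {"x": 34, "y": -125, "z": -90, "ax": 0, "ay": 0, "az": 0, "grip": 85}, {"x": 34, "y": -125, "z": -90, "ax": 0, "ay": 0, "az": 0, "grip": 85}]' --newtons 30

```text
time: 17.62
tool_pos: [0.6668, -0.4289, 0.2813]
tcp_rot: [-0.082, 0.982, -0.018, -0.171]
wrist_force: [-0.4, -1.1, -0.3]
finger_gap: 0.993
```

```bash
python3 - <<'E'
from h import *
a=snap('side','side15')['frame'];b=snap('top','top15')['frame']
cv2.imwrite('pics/z15a.png',cv2.resize(a[135:190,300:360,::-1],None,fx=12,fy=10,interpolation=2))
cv2.imwrite('pics/z15b.png',cv2.resize(b[165:240,325:400,::-1],None,fx=8,fy=8,interpolation=2))
st=status.read_state();print(st['time'],st['tool_pos'].round(4),st['wrist_force'].round(1))
E
```

```text
17.7167 [ 0.6671 -0.4232  0.2777] [ 0.2  0.4 -1.3]
```

View pics/z15a.png

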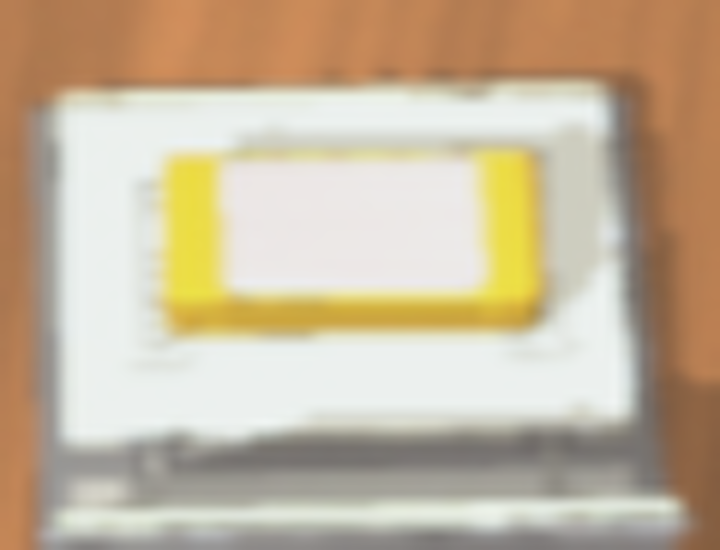

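View pics/z15b.png

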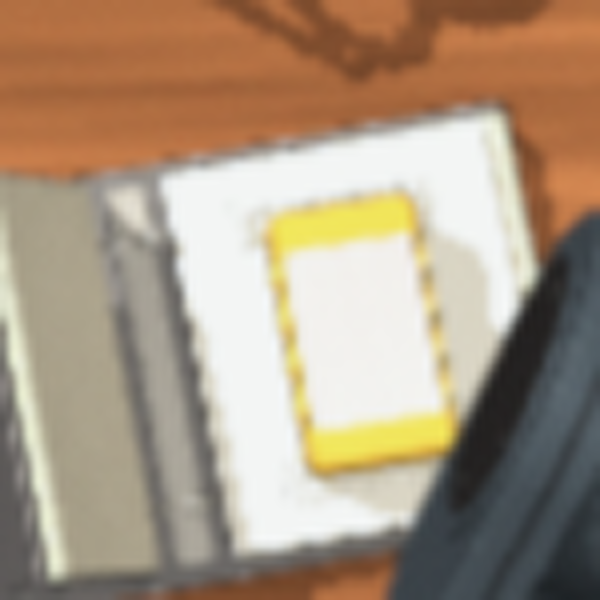

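View pics/top15.png

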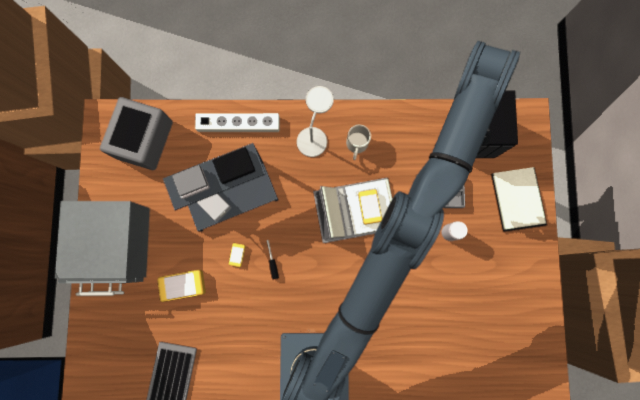

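```bash
python3 - <<'E'
from h import *
T=imaging.snapshot('top');S=imaging.snapshot('side')
b=lambda w:(R.from_euler('z',-BY).apply(w-BO)*1000).round(1)
B=lambda u,v:(325+(u+.5)/8-.5,165+(v+.5)/8-.5);A=lambda u,v:(300+(u+.5)/12-.5,135+(v+.5)/10-.5)
c=[b(onz(T,B(*p),.056)) for p in [(265,212),(412,190),(460,450),(314,476)]];print(np.array(c));print(np.mean(c,0))
for z,ps in((.056,[(163,152),(541,150),(546,302),(165,306)]),):
    c=[b(onz(S,A(*p),z)) for p in ps];print(np.array(c));print(np.mean(c,0))
print('bottom', [b(onz(S,A(*p),.024)) for p in [(178,334),(535,330)]])
print('lips side', [b(onz(S,A(*p),.029)) for p in [(145,250),(160,362),(545,352),(255,137)]])
print('tri', tri(T,B(265,212),S,A(165,306)),tri(T,B(460,450),S,A(541,150)))
E
```

```text
[[  58.9  -51.8   56. ]
 [  57.4 -116.2   56. ]
 [ -57.5 -115.1   56. ]
 [ -57.8  -51.4   56. ]]
[  0.25  -83.625  56.   ]
[[  57.5 -117.    56. ]
 [ -57.5 -115.3   56. ]
 [ -55.8  -50.    56. ]
 [  57.9  -50.7   56. ]]
[  0.525 -83.25   56.   ]
bottom [array([ 54.3, -58.7,  24. ]), array([-54.5, -58.1,  24. ])]
lips side [array([ 63.8, -92.1,  29. ]), array([ 59.9, -43.8,  29. ]), array([-56.7, -45.5,  29. ]), array([  28.9, -141.5,   29. ])]
tri (array([ 0.60055077, -0.14979096,  0.054809  ]), np.float64(0.0012371884785586564)) (array([ 0.49735203, -0.23231175,  0.05638744]), np.float64(2.855471888200223e-05))
```

```bash
python3 - <<'E'
from station import arm
print(arm.finish_job())
E
```

```text
the job is handed in; nothing more can be done
None
```

The leaf is turned over and lies flat on the bed with its tray face up. The drive is lying flat in the tray, released. I handed the job in at about 18 s of the 64 s allowed; no verdict came back.

**How it went**
- **Leaf:** I pushed it over with the closed fingers from behind its free edge.
- **Which drive:** Three things look like it: a small one at top-view pixel (237,255), a large one at (181,285) and the one in the shelf at (250,190). I took the shelf one, which is the middle-sized.
- **Placing:** I gripped it near its front end with the tool leaning 20°. My first try at lowering it hit the limits of joints 5 and 6. I lifted it, turned it half round in the air, lowered it to a light touch of about 7 N and let go.

**Last checks**
- **Drive position:** Both cameras put its centre within about 0.5 mm along the rings and 1.5–2 mm across them from the tray centre. Its outline reads 116 by 65 mm.
- **Drive height:** Two opposite top corners come out 55–56 mm above the table; 56 mm is what it should be when resting on the tray floor.
- **Leaf:** I judged it flat from the lips showing where a flat leaf would put them. There was no direct reading of the joint.
- **Bystanders and arm:** Nothing else looks moved in the last top picture, though the arm hid most of the parts tray. The arm stood well clear.

**What disagreed**
- In the shelf the drive and its box stood about 23° off the shelf's axis, where the task says within 0.1 rad (6°). I went by the pictures.
- My first estimate of the drive's centre was about 3.5 mm off along its length. I corrected that before lowering it.
- The lower edge of the drive in the side view reads several mm off across the rings. I put that down to its rounded rubber edge.

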